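Load the spraying nest: blank, stencil and two bar weights

TASK

Get the spraying nest ready for a stencil test: draw the bottom blank out of the magazine and lay it flat in the nest, lay the stencil with the three round holes squarely on top of it, and hold the stencil down with the two steel bar weights, one straight across each end, clear of the holes. Leave the other two stencils where they lie and the remaining blanks in the magazine.

Things in the scene. Friction and masses are not known exactly. Their poses are not given: they have to be found in the camera images.
- nest: Spraying nest, fixed: black foot plate 160 x 90 x 4 mm, grey seat, black walls to 30 mm high. Origin: centre of its underside; x runs to its closed end. Closed end: end wall (inner face x = +63 mm) and side cheeks at x = 33 to 66 (inner faces y = +-33). Open end: only a centre stop 24 mm wide (inner face x = -63). From x = -80 to +33 the seat is 44 mm wide and fingers can pass down beside a plate.
- nest_seat (a point): Centre of the nest's seat, 14 mm over its underside, same axes as the nest. A 120 x 60 mm plate lies here with 3 mm play each side. Stack, heights over the seat: blank 0 to 6 mm, stencil 6 to 12, weights stand on the stencil at 12, centred at x = +47 and x = -47 mm, y = 0.
- magazine: Blank magazine, fixed: grey floor 20 mm high, clear walls to 68 mm, x +-66, y +-36, holding four stacked blanks. Origin: centre of its underside; -x is the front. Front lips (x = -62 to -66) leave a 9 mm slot that only the bottom blank passes, pulled to -x. In front a floor tongue 46 mm wide runs to x = -114: fingers pass down beside the blank there. The blanks above then drop 6 mm.
- blank: Bottom blank: brown hardboard 120 x 60 x 6 mm, 34 g; origin at the centre of its underside, x along its length, -x to the magazine's front. It sticks out 44 mm from the lips, its centre 50 mm in front of the magazine's; drawn 80 mm it is free. Gripped across its width 38 mm from its centre, by the end that sticks out, it can be carried level and laid with that end at the nest's open end.
- blank_top: Topmost of the three blanks that stay in the magazine, same size, origin at the centre of its underside (38 mm over the table at the start).
- stencil: The stencil to use: aluminium plate 120 x 60 x 6 mm, 105 g, flat on the table, with three round 14 mm holes in a row along its length (x = -19, 0, +19 mm). Origin: centre of its underside, x along its length. Either way round will do.
- stencil_window: Another stencil, not to be used: same plate, with one rectangular window 50 x 30 mm. Origin: centre of its underside.
- stencil_slots: Another stencil, not to be used: same plate, with four narrow slots 6 x 34 mm across it. Origin: centre of its underside.
- weight_a: Steel bar weight standing on the table: bar 22 mm (x) x 56 mm (y) x 14 mm high, with a round knob of 16 mm diameter on a short neck (knob 18 to 34 mm over the underside), about 160 g. Origin: centre of its underside. In the nest its 56 mm length lies across the nest, along the nest's y. Either weight may go to either end.
- weight_b: A second bar weight, the same as the first.
Things that resemble listed ones, but are neither listed nor needed, are in the scene too. What is shaped like the weight_a but blue or red is not meant.

How it is judged:
By the outcome, as a careful person would: the job done as asked, in the order asked, and still so for the second after the job is handed in, with the robot touching nothing.
It also fails if it takes over 118 s, if anything falls off the work surface, if the arm or the gripper's body presses on something with over 40 N, if the wrist force passes 120 N, or if a joint passes its speed limit or range.

ROBOT

A 7-joint arm with a two-finger parallel gripper is mounted at the origin on the work surface. World frame = base frame: x ahead of the robot, y to its left, z up, the work surface at z = 0. Lengths are in m, angles in rad, forces in N, time in s.
With the tool pointing down it reaches from about 0.425 to 0.875 m from the base axis. Payload 8.4 kg.
Tool frame: the origin (TCP) lies on the centre line of the jaws, within the pads' length; the fingertips stand 8 mm ahead of it and the grasp point (between the pads) lies 11 mm behind it; x points along the fingers, y is the direction in which the jaws open and shut, and the axes are right-handed (so a half turn about x gives the same grasp; the last joint's range is limited). The gripper opens to 85 mm and grips with 20 to 120 N. Pads are 22 mm wide; open, the fingers measure 114 mm over their backs; the gripper's body (76 mm by 85 mm) begins 54 mm behind the grasp point. The pads swing forward as they close: fully open they stand 13 mm farther back than shut.
Start: joints at [-1.229, 0.333, 0.04, 1.465, -0.013, 1.343, -0.059], TCP at [0.277, 0.588, 0.205] pointing down, gripper open.
Joint ranges: [-2.58, 2.58], [-0.38, 2.09], [-1.3, 1.39], [0.25, 2.4], [-1.5, 4.64], [0.08, 2.09], [-2.65, 2.65]. Speed limits (rad/s): [2.22, 2.22, 2.79, 2.79, 3.14, 3.14, 3.14].

INTERFACE

Orientations are given as a unit quaternion [w, x, y, z].
In Python, from station import bot, vision gives the robot as it stands.
- The arm moves only by the shell command python3 -m pendant 'ROWS'. ROWS is JSON, a list of rows, each a list of 7 numbers: the shift along the tool's x, y, z in mm, then the turn, a rotation vector about the tool's x, y, z in rad, then the closure in counts, from 0 (fully open) to 255 (shut). A call has 1 to 5 rows; each row shifts and turns the commanded pose from where the row before left it, along the tool's axes as they then stand; what a row does not reach is not made up. A row lasts 1/8 s, in which the tool goes at most 62.5 mm and 10.7 degrees, less where a joint would pass 70% of its speed; a pose out of reach is approached as far as the arm can. A call is refused whole if a number of a shift passes 62.5 or a number of a turn 0.188, either way. A call with a gripper value outside its range is refused whole. The fingers move at their own pace and stop on an object; the grip force is fixed at half the most. Time passes only in rows, so rows that do not move let the fingers close. It gives the time, the measured TCP pose, the force and the opening at its end, in the units of the state.
- bot.observe(): the state, without advancing time (a new reading comes with each control period).
- vision.read_camera(name): name is "scene" or "side" or "wrist"; returns a dict with "img" (480x640x3 uint8, blue, green, red), "fx", "fy", "cx", "cy" (pixels), "R" (3x3) and "t" (3): a world point X has camera coordinates R X + t. Camera axes: x right, y down, z forward; pixel columns grow to the right and rows downward; lengths in m; the calibration is good to about 2 mm. A picture is of the moment at which its call begins. There is no depth.
- bot.finish_job(): hands the job in, once; it reports no verdict.
The state is a dict: "time": time; "joints": joint angles; "joint_velocities": joint speeds; "tau": joint torques, N m; "eef_pos": TCP position; "orientation": TCP orientation; "force": force on the tool from outside, world axes, zero at the start; "wrist_torque": the same for the moment, N m; "finger_gap": finger opening in m.
Only numpy, scipy, OpenCV 4.12 (cv2) and the standard library are available. Lean on these libraries where they do the work, as an engineer would, in place of code of your own. Each camera call takes 0.05 s, during which the arm holds its last target. There are 200 camera calls.

## Working session

There is one attempt and no reset: what is moved stays moved. The work goes in short steps, Python scripts to look and compute and a shell command to move; the robot and the scene stay as the last step left them, time stands still between calls to the robot, and variables do not carry over. Pictures are saved under pics/ and viewed, about 12 in all and at most 16, crops included, and the job is handed in when it is done.

```bash
ls; mkdir -p pics; python3 - <<'E'
from station import bot, vision
import cv2
s=bot.observe();print(s)
for n in("scene","side"):
    c=vision.read_camera(n);cv2.imwrite(f"pics/{n}0.png",c["img"]);print(n,c["fx"],c["fy"],c["cx"],c["cy"],c["R"],c["t"])
E
```

```text
pics
{'time': 0.0, 'joints': array([-1.22920794,  0.33392994,  0.03991226,  1.46629286, -0.01340608,
        1.34330398, -0.05848141]), 'joint_velocities': array([-0.00020732,  0.00148075,  0.00118507,  0.0006487 , -0.00022876,
       -0.00017028,  0.00050509]), 'tau': array([-7.51603347e-04, -6.58557987e+01,  1.36503048e+00, -4.05567491e+01,
        1.67786493e-02,  1.26968091e-02,  1.74388128e-05]), 'eef_pos': array([0.27715523, 0.58738435, 0.20419897]), 'orientation': array([ 0.68991268,  0.15401308,  0.69008682, -0.1551794 ]), 'force': array([ 0.92519306, -0.13774964, -0.52037535]), 'wrist_torque': array([-0.00608624,  0.03886508, -0.01522378]), 'finger_gap': 0.08569129122415496}
scene 588.9569883447541 588.9569883447541 326.09674302108454 248.07264497614983 [[ 6.29991592e-01  7.76601792e-01  5.01085147e-04]
 [ 4.01642514e-01 -3.25266355e-01 -8.56087081e-01]
 [-6.64675775e-01  5.39528920e-01 -5.16831364e-01]] [-0.35188163 -0.14713813  1.55026113]
side 490.11366210392237 490.11366210392237 313.9946914168303 230.16431035427684 [[-0.99963334 -0.02530218  0.00964289]
 [-0.02452104  0.6948586  -0.71872821]
 [ 0.01148494 -0.71870114 -0.69522426]] [0.53386576 0.05354997 1.11693928]
```

View pics/scene0.png

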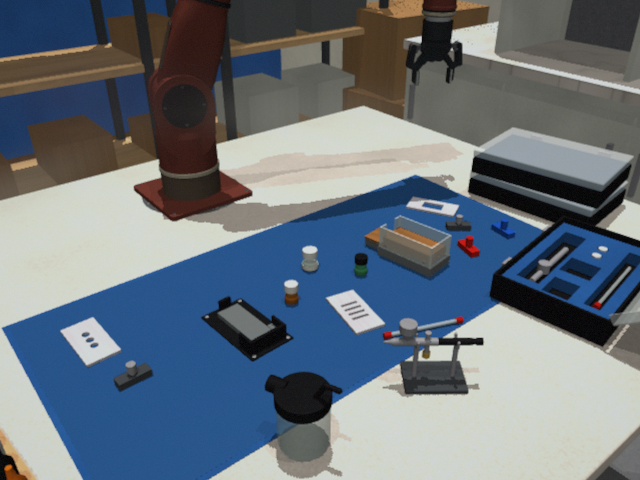

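View pics/side0.png

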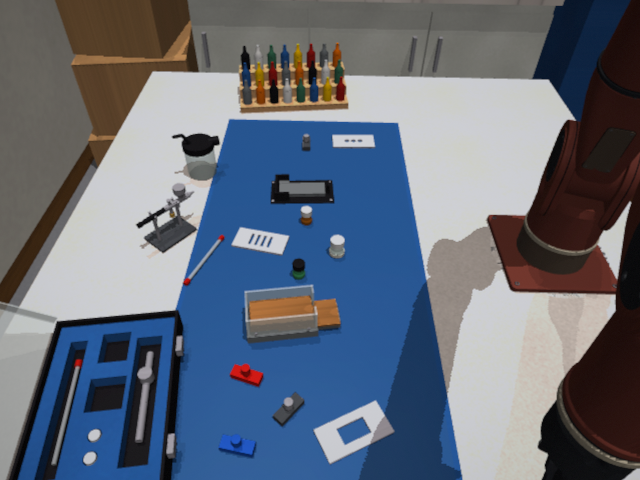

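Viewed 2. Stencil candidates are holes at scene (90,341), window at (433,207) and slots at (355,311). Dark weights are at scene (133,375) and (458,224); the blue (503,228) and red (469,246) ones are not meant. The nest is at (250,322) and the magazine at (412,245). Next, enlarged crops.

```bash
python3 - <<'E'
import cv2,numpy as np
a=cv2.imread("pics/scene0.png");b=cv2.imread("pics/side0.png")
def cr(im,x,y,w,h,k):
    return cv2.resize(im[y:y+h,x:x+w],None,fx=k,fy=k,interpolation=cv2.INTER_CUBIC)
# A: scene left (50..190,310..400)x... ; each 400x300 at k=4 (100x75)
A=np.vstack([np.hstack([cr(a,55,315,100,75,4),cr(a,198,288,100,75,4)]),np.hstack([cr(b,290,125,100,75,4),cr(b,262,160,100,75,4)])])
B=np.vstack([np.hstack([cr(a,360,205,100,75,4),cr(a,405,195,100,75,4)]),np.hstack([cr(b,240,280,100,75,4),cr(b,240,375,100,75,4)])])
cv2.imwrite("pics/A.png",A);cv2.imwrite("pics/B.png",B)
E
```

```text
(no output)
```

View pics/A.png

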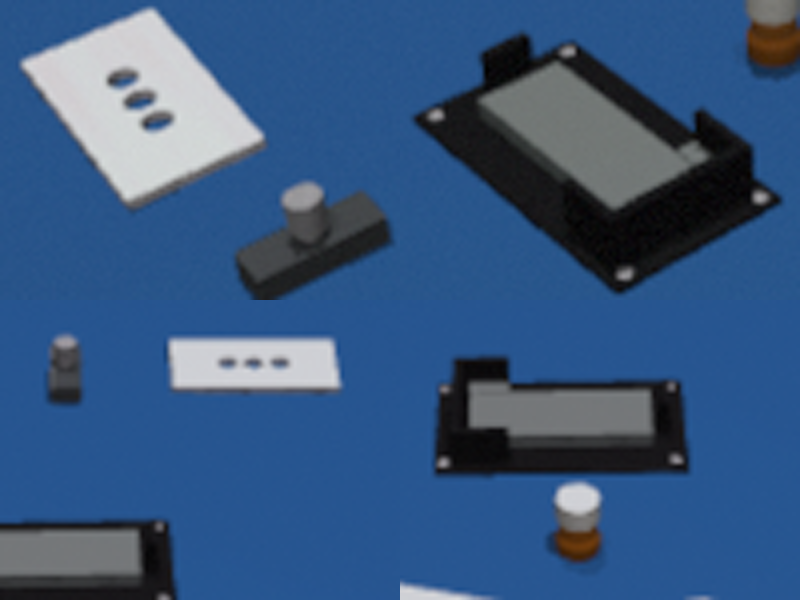

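View pics/B.png

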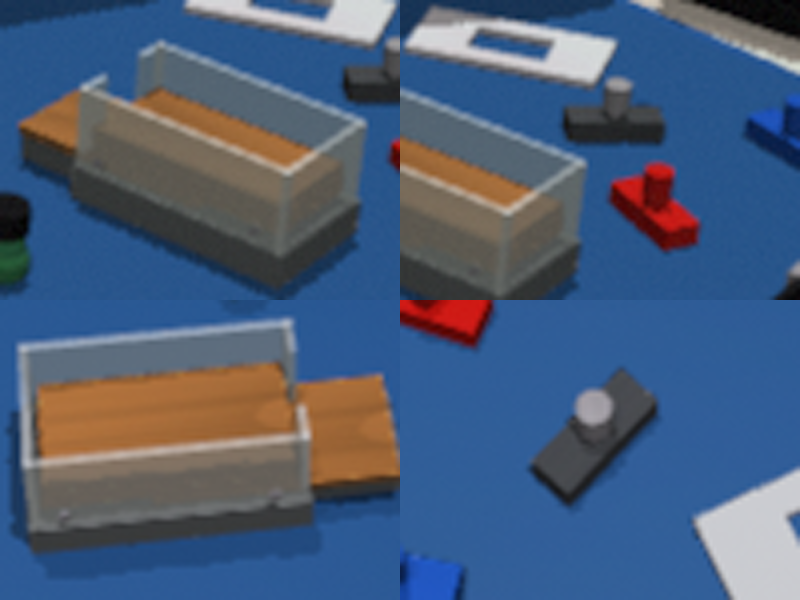

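Viewed 4. The crops confirm the three-hole plate (holes at scene (85.8,334.5), (90,340), (94.3,345)) and two dark-steel weights with pale knobs. The nest's closed end points to +x and the magazine's front to -x. Triangulating.

```bash
cat > h.py <<'E'
import cv2,numpy as np
from station import bot,vision
from scipy.spatial.transform import Rotation as Ro
def P(c):
    K=np.array([[c["fx"],0,c["cx"]],[0,c["fy"],c["cy"]],[0,0,1]]);return K@np.c_[c["R"],c["t"]]
def tri(c1,p1,c2,p2):
    X=cv2.triangulatePoints(P(c1),P(c2),np.array(p1,float).T,np.array(p2,float).T);return (X[:3]/X[3]).T
def plane(c,p,z):
    "pixel -> world at height z"
    M=P(c);H=np.c_[M[:,:2],M[:,2]*z+M[:,3]];q=np.linalg.solve(H,np.c_[np.array(p,float),np.ones(len(p))].T);return (q[:2]/q[2]).T
def Rt():
    q=bot.observe()["orientation"];return Ro.from_quat([q[1],q[2],q[3],q[0]]).as_matrix()
def go(x,y,z,yaw=None):
    "needed shift (tool axes mm) to TCP x,y,z pointing down; and turn about tool x so that the jaw axis is at yaw"
    s=bot.observe();R=Rt();d=R.T@(np.array([x,y,z])-s["eef_pos"])*1000
    out=d.round(1)
    if yaw is not None:
        best=None
        for k in(0,np.pi):
            j=np.array([np.cos(yaw+k),np.sin(yaw+k),0]);xa=np.array([0,0,-1.]);G=np.c_[xa,j,np.cross(xa,j)]
            rv=Ro.from_matrix(R.T@G).as_rotvec()
            if best is None or np.linalg.norm(rv)<np.linalg.norm(best):best=rv
        print("shift",out,"turn",best.round(4))
    else: print("shift",out)
    print("axes(cols world)",R.round(3).tolist(),"pos",s["eef_pos"].round(4),"j7",s["joints"][6].round(2))
E
python3 - <<'E'
from h import *
a=vision.read_camera("scene");b=vision.read_camera("side")
def f(n,sa,pa,sb,pb):
    pa=np.array(pa)/4-.375+sa;pb=np.array(pb)/4-.375+sb
    print(n,(tri(a,pa,b,pb)*1000).round(1).tolist())
f("holes",(55,315),[(123,78),(140,100),(157,121)],(290,125),[(280,63),(253,63),(227,63)])
f("stencil LL LH HH HL",(55,315),[(22,63),(152,8),(265,143),(132,203)],(290,125),[(333,39),(341,88),(173,86),(168,39)])
f("wA knobtop",(55,315),[(302,192)],(290,125),[(65,341-300)])
f("nest LL LH HH HL",(198,288),[(35,116),(168,50),(362,198),(225,273)],(262,160),[(271,86),(276,159),(43,162),(45,88)])
f("mag LL LH HH HL",(360,205),[(80,90),(160,44),(363,124),(288,172)],(240,280),[(292,21),(304,135),(26,162),(20,45)])
f("mag LL LH swapped",(360,205),[(80,90),(160,44)],(240,280),[(292,21),(304,135)])
f("blank LL",(360,205),[(20,128)],(240,280),[(382,75)])
f("wB knobtop",(405,195),[(218,84)],(240,375),[(194,104)])
E
```

```text
holes [[412.7, -429.5, 7.7], [432.2, -429.1, 7.6], [451.0, -428.4, 7.7]]
stencil LL LH HH HL [[372.9, -460.9, 7.8], [370.0, -400.9, 6.9], [491.2, -397.7, 6.5], [494.7, -455.7, 8.2]]
wA knobtop [[567.8, -407.6, 37.2]]
nest LL LH HH HL [[500.4, -237.8, 6.0], [496.7, -163.5, 7.0], [643.4, -155.4, 6.5], [647.9, -229.4, 7.3]]
mag LL LH HH HL [[533.7, 166.0, 67.6], [525.7, 234.2, 68.9], [652.9, 253.6, 68.4], [663.2, 186.1, 69.5]]
mag LL LH swapped [[533.7, 166.0, 67.6], [525.7, 234.2, 68.9]]
blank LL [[488.8, 165.0, 25.0]]
wB knobtop [[568.0, 389.2, 34.6]]
```

```bash
python3 - <<'E'
from h import *
yaw=np.arctan2(20,128); print(yaw)
go(.507,.1965,.150,yaw+np.pi/2)
E
```

```text
0.15499674192394097
shift [  54.9 -255.6  374.7] turn [-5.958e-01 -2.000e-04  9.000e-04]
axes(cols world) [[-0.0, 0.427, 0.904], [-0.001, 0.904, -0.427], [-1.0, -0.001, 0.0]] pos [0.2772 0.5876 0.2046] j7 -0.06
```

```bash
python3 -m pendant '[[5,-32,47,0,0,0,0],[5,-32,47,0,0,0,0],[5,-32,47,0,0,0,0],[5,-32,47,0,0,0,0]]'; python3 -m pendant '[[9,-32,47,0,0,0,0],[9,-32,47,0,0,0,0],[9,-32,47,0,0,0,0],[8,-32,46,0,0,0,0]]';  python3 -m pendant '[[0,0,0,-0.15,0,0,0],[0,0,0,-0.15,0,0,0],[0,0,0,-0.15,0,0,0],[0,0,0,-0.146,0,0,0],[0,0,0,0,0,0,0]]'; python3 - <<'E'
from h import *
go(.507,.1965,.150,.155+np.pi/2)
c=vision.read_camera("wrist");cv2.imwrite("pics/w1.png",c["img"]);print({k:c[k] for k in c if k!="img"})
import pickle;pickle.dump(c,open("w1.pkl","wb"))
E
```

```text
time: 0.7
eef_pos: [0.3935, 0.3901, 0.1849]
orientation: [0.69, 0.155, 0.69, -0.155]
force: [1.4, 1.7, 0.1]
finger_gap: 0.0853
time: 1.2
eef_pos: [0.5079, 0.1946, 0.1499]
orientation: [0.69, 0.155, 0.69, -0.154]
force: [-0.3, 0.6, -0.2]
finger_gap: 0.0853
time: 1.82
eef_pos: [0.5072, 0.1962, 0.15]
orientation: [0.705, -0.054, 0.705, 0.054]
force: [0.8, -0.1, -0.2]
finger_gap: 0.0855
shift [ 0.   0.3 -0.1] turn [-0.0008 -0.0002  0.0001]
axes(cols world) [[-0.0, -0.154, 0.988], [-0.0, 0.988, 0.154], [-1.0, -0.0, -0.0]] pos [0.5072 0.1962 0.15  ] j7 1.31
{'fx': 354.53618628162303, 'fy': 354.53618628162303, 'cx': 322.5303451715697, 'cy': 241.136736766885, 'R': array([[-1.53511727e-01,  9.88146421e-01, -8.94779484e-04],
       [ 9.53221710e-01,  1.48324554e-01,  2.63378431e-01],
       [ 2.60389172e-01,  3.95787546e-02, -9.64692180e-01]]), 't': array([-0.11681934, -0.53325769,  0.18662405])}
```

View pics/w1.png

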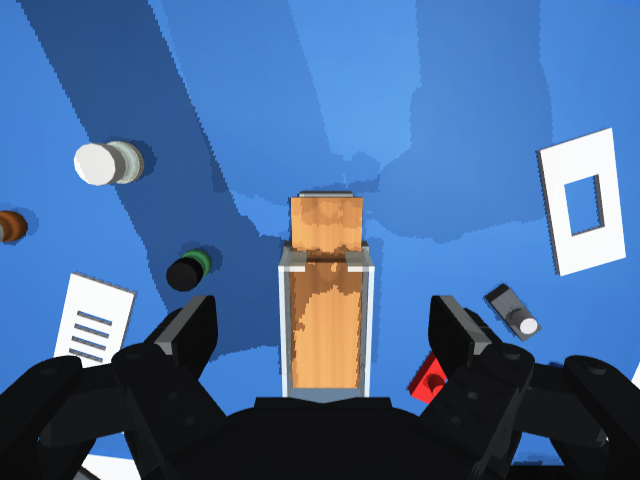

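Viewed 5. The wrist image shows the blank's front end at (291,197)–(363,197), fingertips at about (213,298) and (433,298), and weight_b with its knob at (528,326), no obstacle beside the blank.

```bash
python3 - <<'E'
from h import *
import pickle;c=pickle.load(open("w1.pkl","rb"))
print("blank end",plane(c,[(291,197),(363,197)],.026).round(4).tolist())
print("mag front/back top edges",plane(c,[(279,267),(375,267),(292,388),(357,388)],.068).round(4).tolist(), "topblank back",plane(c,[(292,388),(357,388)],.044).round(4).tolist())
print("wB knob",plane(c,[(528,326)],.034).round(4),"bar",plane(c,[(486,293),(503,285)],.014).round(4).tolist())
# ray at fingertip: camera coords in tool frame
R=Rt();p=bot.observe()["eef_pos"];C=-c["R"].T@c["t"]
for px in[(213,298),(433,298)]:
    d=c["R"].T@np.array([(px[0]-c["cx"])/c["fx"],(px[1]-c["cy"])/c["fy"],1]);o=R.T@(C-p)*1e3;d=R.T@d
    for z in(-11,0,11): 
        s=(z-o[2])/d[2];print("tip at tool z",z,(o+s*d).round(1))
E
```

```text
blank end [[0.4876, 0.1674], [0.4784, 0.2267]]
mag front/back top edges [[0.5349, 0.1682], [0.5238, 0.2396], [0.639, 0.1918], [0.6306, 0.2453]] topblank back [[0.6577, 0.1923], [0.6486, 0.2508]]
wB knob [[0.5686 0.3928]] bar [[0.5506, 0.3581], [0.5404, 0.3714]]
tip at tool z -11 [-49.2 -39.7 -11. ]
tip at tool z 0 [-25.  -47.8   0. ]
tip at tool z 11 [ -0.8 -55.9  11. ]
tip at tool z -11 [-48.7  42.  -11. ]
tip at tool z 0 [-24.4  50.2   0. ]
tip at tool z 11 [-0.1 58.4 11. ]
```

```bash
python3 -m pendant '[[40,1,-0.5,0,0,0,0],[40,1.5,-0.5,0,0,0,0],[0,0,0,0,0,0,0]]'; python3 - <<'E'
from h import *
c=vision.read_camera("wrist");cv2.imwrite("pics/w2.png",c["img"])
import pickle;pickle.dump(c,open("w2.pkl","wb"))
go(.5057,.1987,.014,.153+np.pi/2)
E
```

```text
time: 2.25
eef_pos: [0.5037, 0.1977, 0.0677]
orientation: [0.703, -0.055, 0.707, 0.053]
force: [-0.5, -0.6, 1.2]
finger_gap: 0.0852
shift [55.8  0.5  0.7] turn [ 0.0001 -0.0022  0.001 ]
axes(cols world) [[-0.002, -0.153, 0.988], [-0.001, 0.988, 0.153], [-1.0, -0.001, -0.002]] pos [0.5052 0.1982 0.0698] j7 1.33
```

View pics/w2.png

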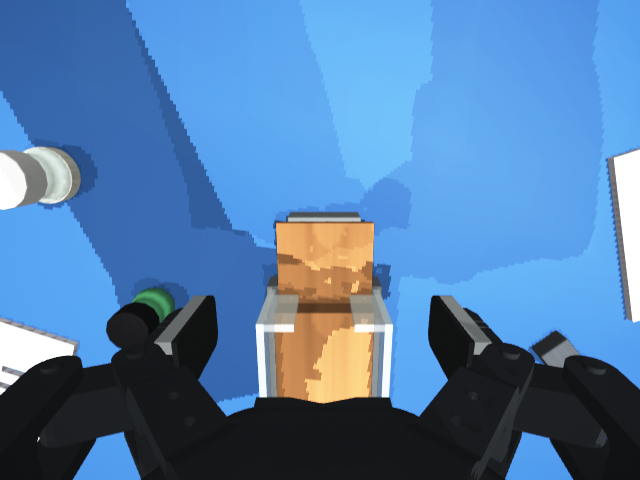

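Viewed 6. Blank end spans (276,222)–(374,222), about 1 mm to the right of the finger mid-line; a green bottle at (140,310) is near the left finger, so I'm checking its distance.

```bash
python3 - <<'E'
from h import *
import pickle;c=pickle.load(open("w2.pkl","rb"))
e=plane(c,[(276,222),(374,222)],.026);print(e.round(4).tolist(),e.mean(0))
a=vision.read_camera("scene");b=vision.read_camera("side")
print("bottle",tri(a,[(361,258),(361,272)],b,[(299,264),(299,276)]).round(3).tolist())
R=Rt();p=bot.observe()["eef_pos"]
print("tool yz of end",[(R.T@(np.r_[q,.026]-p)*1e3).round(1) for q in e], "bottle",(R.T@(np.array([.585,.12,.03])-p)*1e3).round(0))
E
```

```text
[[0.4877, 0.1673], [0.4785, 0.2265]] [0.48312246 0.19685553]
bottle [[0.565, 0.086, 0.037], [0.565, 0.088, 0.002]]
tool yz of end [array([ 45.7, -28.4, -23.9]), array([ 45.8,  31.5, -23.9])] bottle [ 42. -90.  65.]
```

```bash
python3 -m pendant '[[20,0.8,-1,0,0,0,0],[20,0.7,-1,0,0,0,0],[15,0,0,0,0,0,0],[0,0,0,0,0,0,0]]'; python3 -m pendant '[[0,0,0,0,0,0,255],[0,0,0,0,0,0,255],[0,0,0,0,0,0,255],[0,0,0,0,0,0,255],[0,0,0,0,0,0,255]]'; python3 - <<'E'
from h import *
c=vision.read_camera("wrist");b=vision.read_camera("side")["img"]
cv2.imwrite("pics/w3.png",np.hstack([cv2.resize(c["img"],(400,300)),cv2.resize(b[250:350,240:373],(400,300))]))
print(bot.observe()["force"],bot.observe()["finger_gap"],bot.observe()["eef_pos"])
E
```

```text
time: 2.9
eef_pos: [0.5037, 0.1997, 0.0152]
orientation: [0.705, -0.055, 0.705, 0.055]
force: [0.9, -0.4, 0.3]
finger_gap: 0.0856
time: 3.52
eef_pos: [0.5037, 0.1998, 0.0152]
orientation: [0.705, -0.055, 0.705, 0.055]
force: [0.6, 0.6, -0.3]
finger_gap: -0.0001
[ 0.02013069 -0.30676648  0.37655032] 2.5733544572226718e-05 [0.50362231 0.19976494 0.01510621]
```

View pics/w3.png

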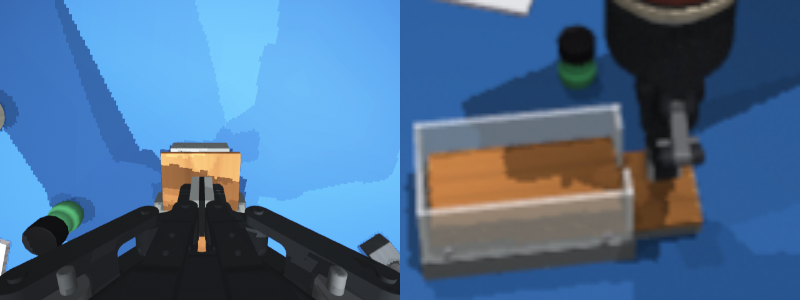

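Viewed 7. The fingers shut to 0 over the blank without touching it (no force), so the tips stand higher than I assumed. I'm measuring where they really are.

```bash
python3 - <<'E'
from h import *
a=vision.read_camera("scene")["img"];b=vision.read_camera("side")["img"]
cv2.imwrite("pics/t1.png",np.hstack([cv2.resize(a[180:270,340:420],(400,450),interpolation=cv2.INTER_CUBIC),cv2.resize(b[260:350,290:370],(400,450),interpolation=cv2.INTER_CUBIC)]))
E
```

```text
(no output)
```

View pics/t1.png

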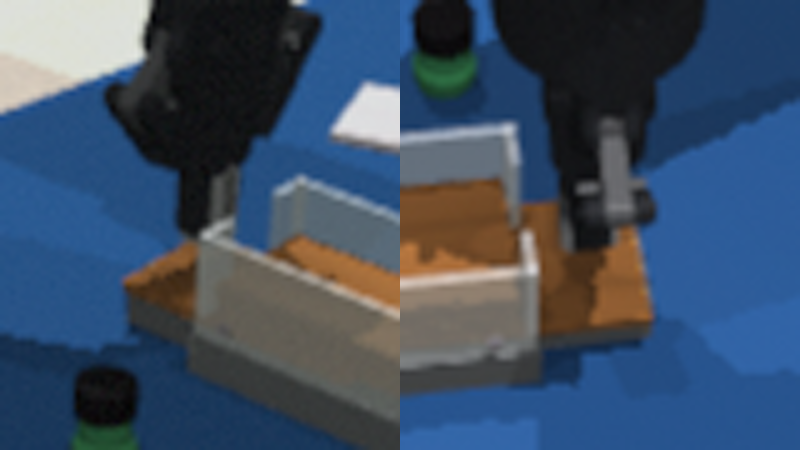

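```bash
python3 - <<'E'
from h import *
a=vision.read_camera("scene");b=vision.read_camera("side");c=vision.read_camera("wrist")
X=tri(a,[(378.5,226.6)],b,[(327,309.5)]);print(X.round(4))
R=Rt();p=bot.observe()["eef_pos"];print((R.T@(X[0]-p)*1e3).round(1),p)
C=-c["R"].T@c["t"];print("cam in tool",(R.T@(C-p)*1e3).round(1))
E
```

```text
[[0.5005 0.2001 0.0406]]
[-25.6   0.8  -3.1] [0.50364752 0.19977654 0.01508631]
cam in tool [-170.3    1.1  -66. ]
```

Viewed 8. Triangulation puts the shut fingertips at z≈40 mm with the reported TCP at 15 mm. They stand about 26 mm behind the reported TCP, not 8 mm ahead, and the wrist view agrees. I'll correct heights by that measurement: open, go 35 mm lower, close.

```bash
python3 -m pendant '[[0,0,0,0,0,0,0],[0,0,0,0,0,0,0],[0,0,0,0,0,0,0],[0,0,0,0,0,0,0],[0,0,0,0,0,0,0]]'; python3 -m pendant '[[10,0,0,0,0,0,0],[10,0,0,0,0,0,0],[8,0,0,0,0,0,0],[7,0,0,0,0,0,0],[0,0,0,0,0,0,0]]';python3 -m pendant '[[0,0,0,0,0,0,255],[0,0,0,0,0,0,255],[0,0,0,0,0,0,255],[0,0,0,0,0,0,255]]'; python3 - <<'E'
from h import *
print(bot.observe()["force"],bot.observe()["wrist_torque"])
a=vision.read_camera("scene")["img"];b=vision.read_camera("side")["img"]
cv2.imwrite("pics/t2.png",np.hstack([cv2.resize(a[180:270,340:420],(400,450),interpolation=cv2.INTER_CUBIC),cv2.resize(b[260:350,290:370],(400,450),interpolation=cv2.INTER_CUBIC)]))
E
```

```text
time: 4.5
eef_pos: [0.5037, 0.1998, 0.0151]
orientation: [0.705, -0.055, 0.705, 0.055]
force: [0.1, 0.0, 0.9]
finger_gap: 0.0852
time: 5.12
eef_pos: [0.5032, 0.1995, -0.0206]
orientation: [0.705, -0.055, 0.705, 0.055]
force: [0.2, -0.1, -0.2]
finger_gap: 0.0855
time: 5.62
eef_pos: [0.5041, 0.2, -0.0191]
orientation: [0.705, -0.055, 0.705, 0.055]
force: [-2.0, -0.9, 5.0]
finger_gap: 0.0583
[-1.96163005 -0.94681204  4.97507101] [-0.28615427  0.27616972 -0.05128086]
```

View pics/t2.png

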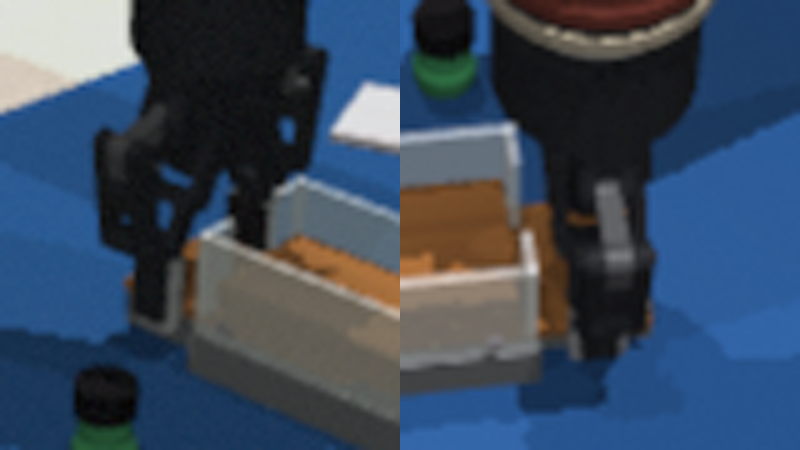

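Viewed 9. The fingers now straddle the blank (gap 58 mm), tips near the tongue's side, well below its top. Drawing it out along tool -z.

```bash
python3 -m pendant '[[0,0,-5,0,0,0,255],[0,0,-10,0,0,0,255],[0,0,-10,0,0,0,255],[0,0,-10,0,0,0,255],[0,0,-10,0,0,0,255]]'; python3 -m pendant '[[0,0,-10,0,0,0,255],[0,0,-10,0,0,0,255],[0,0,-10,0,0,0,255],[0,0,-10,0,0,0,255],[0,0,0,0,0,0,255]]';python3 - <<'E'
from h import *
s=bot.observe();print(s["force"],s["joints"].round(2))
a=vision.read_camera("wrist")["img"];b=vision.read_camera("side")["img"]
cv2.imwrite("pics/t3.png",np.hstack([cv2.resize(a,(400,300)),cv2.resize(b[240:360,240:400],(400,300),interpolation=cv2.INTER_CUBIC)]))
E
```

```text
time: 6.35
eef_pos: [0.4591, 0.1931, -0.0193]
orientation: [0.706, -0.055, 0.704, 0.055]
force: [2.6, 0.7, 3.7]
finger_gap: 0.0583
time: 6.98
eef_pos: [0.4179, 0.1862, -0.0203]
orientation: [0.704, -0.055, 0.706, 0.055]
force: [-1.5, -0.4, 2.7]
finger_gap: 0.0585
[-1.46657584 -0.43288826  2.74542055] [-0.73  0.21  0.23  2.16 -0.07  0.79  1.27]
```

View pics/t3.png

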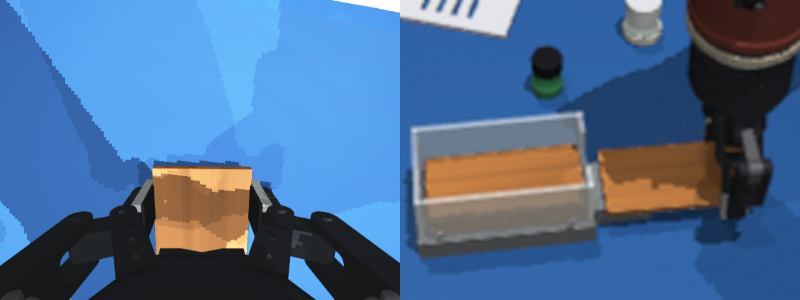

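Viewed 10. The blank is clear of the lips (free of the magazine, gripped by its end) and three blanks have dropped and stay. Lifting and carrying to beyond the nest for a wrist look.

```bash
python3 -m pendant '[[-10,0,-1,0,0,0,255],[-25,0,0,0,0,0,255],[-35,0,0,0,0,0,255],[-40,0,0,0,0,0,255],[-40,0,0,0,0,0,255]]'; python3 - <<'E'
from h import *
go(.66,-.185,.11,.056+np.pi/2)
E
```

```text
time: 7.7
eef_pos: [0.4186, 0.1861, 0.1318]
orientation: [0.705, -0.055, 0.705, 0.055]
force: [0.3, 0.3, -1.0]
finger_gap: 0.0582
shift [  21.9 -403.9  181.3] turn [ 0.0987 -0.0001  0.0002]
axes(cols world) [[-0.0, -0.154, 0.988], [-0.0, 0.988, 0.154], [-1.0, -0.0, -0.0]] pos [0.4186 0.1861 0.1318] j7 1.21
```

```bash
python3 -m pendant '[[0,-40,18,0,0,0,255],[0,-40,18,0,0,0,255],[0,-40,18,0,0,0,255],[0,-40,18,0,0,0,255],[0,-40,18,0,0,0,255]]'; python3 -m pendant '[[2,-41,18,0,0,0,255],[5,-41,18,0,0,0,255],[5,-41,18,0,0,0,255],[5,-41,18,0,0,0,255],[5,-40,19,0.099,0,0,255]]';python3 -m pendant '[[0,0,0,0,0,0,255],[0,0,0,0,0,0,255]]';python3 - <<'E'
from h import *
import pickle
go(.66,-.185,.11,.056+np.pi/2)
c=vision.read_camera("wrist");pickle.dump(c,open("w4.pkl","wb"));cv2.imwrite("pics/w4.png",c["img"])
E
```

```text
time: 8.32
eef_pos: [0.5391, 0.0015, 0.1306]
orientation: [0.705, -0.055, 0.705, 0.055]
force: [0.3, 0.6, -0.9]
finger_gap: 0.0581
time: 8.95
eef_pos: [0.6605, -0.186, 0.1082]
orientation: [0.707, -0.019, 0.707, 0.019]
force: [-0.3, 0.8, 0.0]
finger_gap: 0.0581
time: 9.2
eef_pos: [0.6597, -0.1842, 0.108]
orientation: [0.706, -0.02, 0.707, 0.02]
force: [-0.0, 0.5, -0.2]
finger_gap: 0.0579
shift [-2.  -0.8  0.3] turn [ 0.0008 -0.0009 -0.0004]
axes(cols world) [[-0.001, -0.057, 0.998], [0.0, 0.998, 0.057], [-1.0, 0.0, -0.001]] pos [ 0.6597 -0.1842  0.108 ] j7 2.03
```

View pics/w4.png

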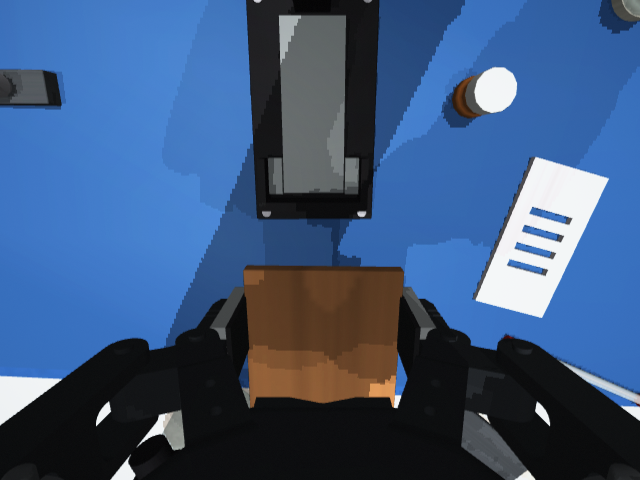

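Viewed 11. Blank held level, its end edge at row ~270, columns 245–403; the nest seat spans (279..346,15) to (283..345,193), foot screws at (266,213), (361,213). Working out the nest pose and the blank's place in the tool.

```bash
python3 - <<'E'
from h import *
import pickle;c=pickle.load(open("w4.pkl","rb"))
pr=lambda n,x:print(n,(np.array(x)*1e3).round(1).tolist())
S=plane(c,[(279,15),(346,15),(283,193),(345,193)],.014);pr("seat",S)
m0,m1=S[:2].mean(0),S[2:].mean(0);d=m1-m0;print("yaw",np.arctan2(d[1],d[0]),"len",np.hypot(*d))
pr("widepart",plane(c,[(268,190),(359,190)],.014))
pr("screws far (x-)",plane(c,[(257,1),(368,1)],.005)); pr("screws near",plane(c,[(265.5,213.5),(361.5,213.5)],.005))
# blank end corners
R=Rt();p=bot.observe()["eef_pos"];C=-c["R"].T@c["t"]
K=lambda q:c["R"].T@np.array([(q[0]-c["cx"])/c["fx"],(q[1]-c["cy"])/c["fy"],1])
dep=c["fx"]*.06/156.5
for q in[(246,271),(402.5,271)]:pr("blank top corner tool",R.T@(C+dep*K(q)-p))
E
```

```text
seat [[513.2, -220.3], [510.7, -176.3], [630.2, -214.5], [627.5, -168.3]]
yaw 0.05879584968761013 len 0.11714394953989196
widepart [[628.6, -225.7], [624.7, -158.1]]
screws far (x-) [[502.9, -236.5], [498.7, -161.7]]
screws near [[648.2, -228.6], [644.0, -153.6]]
blank top corner tool [-42.0, -29.0, -19.4]
blank top corner tool [-42.0, 31.0, -19.4]
```

```bash
python3 -m pendant '[[0,-1,-30,0,0,0,255],[0,-1,-30,0,0,0,255],[0,-2,-33,0,0,0,255],[0,-2,-33,0,0,0,255],[0,0,0,0,0,0,255]]'; python3 -m pendant '[[30,0,0,0,0,0,255],[30,0,0,0,0,0,255],[28,0,0,0,0,0,255],[0,0,0,0,0,0,255]]'; python3 - <<'E'
from h import *
go(.5341,-.1984,-.0235,.057+np.pi/2)
E
```

```text
time: 9.88
eef_pos: [0.5326, -0.197, 0.1089]
orientation: [0.707, -0.019, 0.707, 0.021]
force: [0.5, -0.6, -0.7]
finger_gap: 0.0582
time: 10.38
eef_pos: [0.5338, -0.1961, 0.0187]
orientation: [0.706, -0.02, 0.708, 0.021]
force: [-0.5, -1.0, 0.1]
finger_gap: 0.0583
shift [42.2 -2.4  0.3] turn [ 0.0012 -0.003  -0.0011]
axes(cols world) [[-0.003, -0.058, 0.998], [0.001, 0.998, 0.058], [-1.0, 0.001, -0.003]] pos [ 0.5338 -0.1961  0.0187] j7 2.11
```

```bash
python3 -m pendant '[[0,-2.3,0.3,0,-0.003,0,255],[12,0,0,0,0,0,255],[12,0,0,0,0,0,255],[0,0,0,0,0,0,255]]'; python3 - <<'E'
from h import *
go(.5341,-.1984,-.0235,.057+np.pi/2)
a=vision.read_camera("scene")["img"];b=vision.read_camera("side")["img"]
cv2.imwrite("pics/t5.png",np.hstack([cv2.resize(a[285:365,195:302],(400,300),interpolation=cv2.INTER_CUBIC),cv2.resize(b[150:225,250:350],(400,300),interpolation=cv2.INTER_CUBIC)]))
E
```

```text
time: 10.88
eef_pos: [0.5341, -0.1997, -0.005]
orientation: [0.707, -0.02, 0.706, 0.02]
force: [-0.7, 0.4, 0.7]
finger_gap: 0.0584
shift [18.5  1.3  0.1] turn [-0.0008  0.001  -0.0005]
axes(cols world) [[0.001, -0.056, 0.998], [0.001, 0.998, 0.056], [-1.0, 0.0, 0.001]] pos [ 0.5341 -0.1997 -0.005 ] j7 2.13
```

View pics/t5.png

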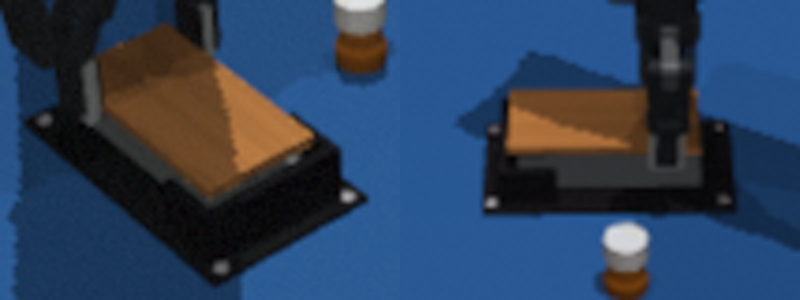

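Viewed 12. The blank sits just above the walls, well aligned over the nest. Lowering in small steps with force check.

```bash
python3 -m pendant '[[4,1.2,0,0,0,0,255],[4,0,0,0,0,0,255],[4,0,0,0,0,0,255],[3,0,0,0,0,0,255],[0,0,0,0,0,0,255]]'; python3 -m pendant '[[2,0,0,0,0,0,255],[0,0,0,0,0,0,255]]'
```

```text
time: 11.6
eef_pos: [0.5354, -0.1992, -0.0187]
orientation: [0.708, -0.02, 0.705, 0.02]
force: [-0.0, -0.9, 4.5]
finger_gap: 0.0584
time: 11.85
eef_pos: [0.5353, -0.1991, -0.0207]
orientation: [0.708, -0.02, 0.706, 0.02]
force: [-0.2, -0.4, 4.6]
finger_gap: 0.0582
```

```bash
python3 - <<'E'
from h import *
s=bot.observe();print(s["force"],s["wrist_torque"],s["eef_pos"])
a=vision.read_camera("scene")["img"];b=vision.read_camera("side")["img"]
cv2.imwrite("pics/t6.png",np.hstack([cv2.resize(a[285:365,195:302],(400,300),interpolation=cv2.INTER_CUBIC),cv2.resize(b[150:225,250:350],(400,300),interpolation=cv2.INTER_CUBIC)]))
E
```

```text
[-0.17809557 -0.38415415  4.56863917] [-0.20448562 -0.52594465 -0.06709475] [ 0.53529648 -0.19912038 -0.020694  ]
```

View pics/t6.png

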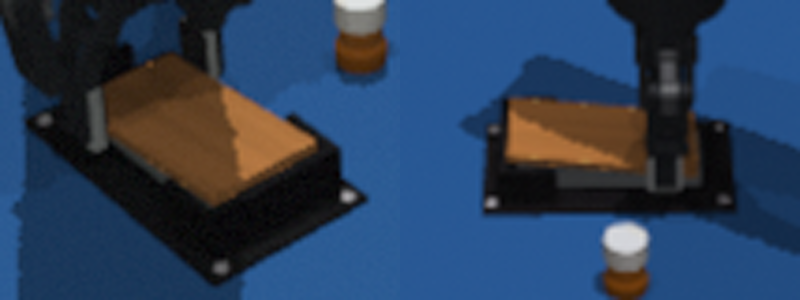

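Viewed 13. The far end has come to rest high (level lost at the left end in the side view), probably on the end wall or a cheek. I lift 10 mm and triangulate the blank's corners from the previous level picture against the nest.

```bash
python3 -m pendant '[[-8,0,0,0,0,0,255],[-7,0,0,0,0,0,255],[0,0,0,0,0,0,255]]'; python3 - <<'E'
from h import *
a=vision.read_camera("scene");b=vision.read_camera("side")
A=lambda p:(np.array(p)/(400/107)+(195,285)-.37);B=lambda p:(np.array(p)-(400,0))/4+(250,150)-.37
X=tri(a,A([(315,135),(210,200),(165,22)]),b,B([(507,152),(508,90),(700,152)]))*1e3
print("HH HL LH",X.round(1).tolist())
u=np.array([.9984,.057]);v=np.array([-.057,.9984]);n=np.array([572.1,-196.5])
for x in X:print("nest frame",(x[:2]-n)@u,(x[:2]-n)@v,x[2])
go(.5341,-.1984,-.005,.057+np.pi/2);s=bot.observe();print(s["force"])
cv2.imwrite("pics/t7.png",np.hstack([cv2.resize(a["img"][285:365,200:300],(400,320),interpolation=cv2.INTER_CUBIC),cv2.resize(b["img"][150:230,255:355],(400,320),interpolation=cv2.INTER_CUBIC)]))
E
```

```text
time: 12.32
eef_pos: [0.535, -0.1987, -0.0054]
orientation: [0.708, -0.02, 0.706, 0.02]
force: [-0.1, -0.1, -0.9]
finger_gap: 0.0585
HH HL LH [[631.9, -164.9, 40.2], [637.7, -227.5, 38.9], [511.6, -170.7, 40.1]]
nest frame 61.52196405903412 28.14817129621054 40.17819454522815
nest frame 63.72910966679807 -34.654612457741955 38.88372406917418
nest frame -58.95496318381136 29.206374078914713 40.08751996223317
shift [-0.9  0.2 -0.6] turn [-0.0006  0.0027 -0.0002]
axes(cols world) [[0.003, -0.056, 0.998], [0.0, 0.998, 0.056], [-1.0, 0.0, 0.003]] pos [ 0.5348 -0.1986 -0.0059] j7 2.13
[ 0.58628598  0.80848058 -0.1104897 ]
```

View pics/t7.png

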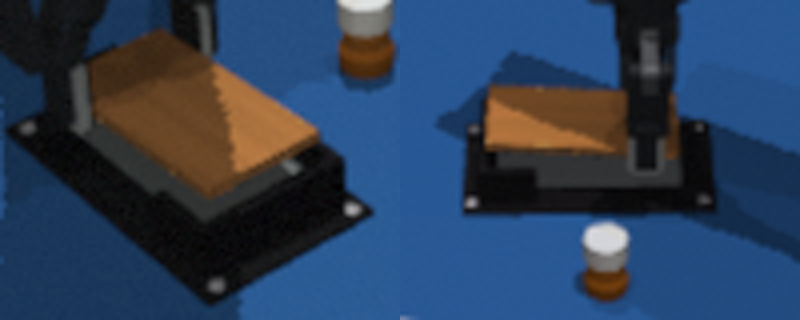

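Viewed 14. Lifted free, and the blank is level again. It seems 1–3 mm too far to +x / -y. I'm getting exact corners by colour segmentation instead of another picture.

```bash
cat > seg.py <<'E'
from h import *
def poly(img,roi,eps=.02):
    x,y,w,h=roi;k=8;im=cv2.resize(img[y:y+h,x:x+w],None,fx=k,fy=k,interpolation=cv2.INTER_CUBIC).astype(int)
    m=((im[...,2]-im[...,0])>25).astype(np.uint8)
    cs=max(cv2.findContours(m,0,2)[0],key=cv2.contourArea)
    p=cv2.approxPolyDP(cv2.convexHull(cs),eps*cv2.arcLength(cs,True),True)[:,0]
    return (p+.5)/k-.5+(x,y)
E
python3 - <<'E'
from seg import *
a=vision.read_camera("scene");b=vision.read_camera("side")
print(poly(a["img"],(205,285,80,60)).round(2).tolist());print(poly(b["img"],(255,155,80,45)).round(2).tolist())
# screws: bright grey blobs
for c,roi in((a,(198,288,100,78)),(b,(262,160,100,60))):
    x,y,w,h=roi;k=8;im=cv2.resize(c["img"][y:y+h,x:x+w],None,fx=k,fy=k,interpolation=cv2.INTER_CUBIC)
    m=(im.min(2)>110).astype(np.uint8);n,_,st,ce=cv2.connectedComponentsWithStats(m)
    print([((q+.5)/k-.5+(x,y)).round(2).tolist()+[int(s[4])] for q,s in zip(ce[1:],st[1:]) if s[4]>60])
E
```

```text
[[221.69, 300.31], [240.06, 292.44], [278.81, 320.69], [251.56, 334.56], [222.94, 313.81]]
[[277.06, 172.06], [310.56, 172.31], [311.44, 187.44], [276.31, 187.44]]
[[291.07, 290.07, 2613], [287.57, 336.92, 433]]
[[272.36, 200.25, 198], [306.14, 210.28, 5998]]
```

```bash
python3 - <<'E'
from h import *
a=vision.read_camera("scene");b=vision.read_camera("side")
A=lambda p:np.array(p)/4.+(200,285)-.375;B=lambda p:(np.array(p)-(400,0))/4.+(255,150)-.375
S=tri(a,A([(27,128),(352,209),(216,286)]),b,B([(699,128),(472,203),(475,130)]))*1e3
print("screws LL HH HL",S.round(1).tolist())
X=tri(a,A([(318,131),(211,194),(163,29)]),b,B([(485,148),(487,86),(678,153)]))*1e3
print("blank HH HL LH",X.round(1).tolist())
u=np.array([.9984,.057]);v=np.array([-.057,.9984]);n=(S[0,:2]+S[1,:2])/2;print("nest c",n)
for x in X:print("nest frame",((x[:2]-n)@u).round(1),((x[:2]-n)@v).round(1),x[2].round(1))
# predicted pixels of ideal blank at current height (top z) for nest pose
g=np.array([572.6,-196.3])
for z in(39.7,):
  for nm,i,j in(("LL",-60,-30),("LH",-60,30),("HH",60,30),("HL",60,-30)):
    w=np.r_[g+i*u+j*v,z]/1e3
    q=[]
    for c,o,s in((a,(200,285),0),(b,(255,150),400)):
        h=P(c)@np.r_[w,1];q.append(((h[:2]/h[2]-o+.375)*4+(s,0)).round(0))
    print(nm,q)
E
```

```text
screws LL HH HL [[499.9, -237.3, 5.3], [642.3, -155.4, 6.2], [646.7, -229.2, 5.8]]
blank HH HL LH [[631.8, -163.1, 45.9], [637.0, -222.8, 46.3], [513.9, -169.7, 38.6]]
nest c [ 571.14333937 -196.37778703]
nest frame 62.4 29.8 45.9
nest frame 64.3 -30.1 46.3
nest frame -55.7 29.9 38.6
LL [array([49., 76.]), array([678.,  93.])]
LH [array([159.,  24.]), array([682., 152.])]
HH [array([319., 142.]), array([489., 155.])]
HL [array([207., 202.]), array([491.,  95.])]
```

The corners show the blank pitched in the grip (far end ~7 mm high) after touching the end wall, and 3 mm too far to +x; y is right. Correcting: pitch +0.05 and back -5.4 mm (tool pivot included), then lower.

```bash
python3 -m pendant '[[-2,0,-3,0,0.025,0,255],[0,0,-2.4,0,0.025,0,255],[0,0,0,0,0,0,255],[0,0,0,0,0,0,255]]'; python3 - <<'E'
from seg import *
a=vision.read_camera("scene");b=vision.read_camera("side")
pa=poly(a["img"],(205,285,80,60),.012);pb=poly(b["img"],(255,155,80,45),.012)
print(pa.round(2).tolist(),pb.round(2).tolist());go(.5316,-.1986,-.0059,.057+np.pi/2)
cv2.imwrite("pics/t8.png",np.hstack([cv2.resize(a["img"][285:365,200:300],(400,320),interpolation=cv2.INTER_CUBIC),cv2.resize(b["img"][150:230,255:355],(400,320),interpolation=cv2.INTER_CUBIC)]))
g=np.array([571.6,-196.3]);u=np.array([.9984,.057]);v=np.array([-.057,.9984])
for z in(39.7,):
  for nm,i,j in(("LH",-60,30),("HH",60,30),("HL",60,-30)):
    w=np.r_[g+i*u+j*v,z]/1e3
    print(nm,[(lambda h:(h[:2]/h[2]).round(1))(P(c)@np.r_[w,1]) for c in(a,b)])
E
```

```text
time: 13.12
eef_pos: [0.5295, -0.1992, -0.004]
orientation: [0.69, -0.02, 0.723, 0.019]
force: [-0.1, 0.6, -0.1]
finger_gap: 0.0583
[[220.31, 299.06], [238.81, 290.69], [275.69, 316.19], [278.44, 320.94], [250.19, 334.94], [222.06, 312.81]] [[311.94, 173.06], [312.06, 188.06], [278.06, 188.44], [276.69, 186.69], [278.94, 172.06]]
shift [1.9 0.5 2.3] turn [-0.001  -0.0471  0.    ]
axes(cols world) [[-0.047, -0.056, 0.997], [-0.003, 0.998, 0.056], [-0.999, -0.0, -0.047]] pos [ 0.5294 -0.1992 -0.0039] j7 2.11
LH [array([239.1, 290.4]), array([325.6, 187.7])]
HH [array([279.1, 319.9]), array([277.2, 188.3])]
HL [array([251. , 334.9]), array([277.7, 173.5])]
```

Now level and within ~1 mm of the ideal corners. Lower, compensating the tool's tilt.

```bash
python3 -m pendant '[[5,0,0.8,0,0,0,255],[4,0,0.5,0,0,0,255],[3,0,0.3,0,0,0,255],[0,0,0,0,0,0,255]]'; python3 -m pendant '[[3,0,0.2,0,0,0,255],[0,0,0,0,0,0,255]]';python3 -m pendant '[[2,0,0.1,0,0,0,255],[0,0,0,0,0,0,255]]'; python3 - <<'E'
from seg import *
a=vision.read_camera("scene");b=vision.read_camera("side")
print(poly(a["img"],(205,285,80,60),.012).round(2).tolist(),poly(b["img"],(255,155,80,45),.012).round(2).tolist());s=bot.observe();print(s["force"],s["wrist_torque"])
g=np.array([571.6,-196.3]);u=np.array([.9984,.057]);v=np.array([-.057,.9984])
z=s["eef_pos"][2]*1e3+45.5
for nm,i,j in(("LH",-60,30),("HH",60,30),("HL",60,-30)):
    w=np.r_[g+i*u+j*v,z]/1e3
    print(nm,[(lambda h:(h[:2]/h[2]).round(1))(P(c)@np.r_[w,1]) for c in(a,b)])
E
```

```text
time: 13.72
eef_pos: [0.5303, -0.199, -0.0163]
orientation: [0.69, -0.02, 0.723, 0.019]
force: [0.8, -0.5, -0.5]
finger_gap: 0.0584
time: 13.98
eef_pos: [0.5305, -0.199, -0.0191]
orientation: [0.69, -0.02, 0.723, 0.019]
force: [0.4, -0.5, 0.1]
finger_gap: 0.058
time: 14.22
eef_pos: [0.5306, -0.199, -0.021]
orientation: [0.69, -0.02, 0.723, 0.019]
force: [-0.3, 0.7, -0.7]
finger_gap: 0.0581
[[221.31, 306.19], [239.69, 298.06], [278.06, 325.94], [249.94, 339.94], [222.94, 320.94]] [[277.69, 177.31], [310.44, 177.44], [311.94, 192.56], [289.69, 193.31], [277.19, 191.81]]
[-0.29794611  0.71970545  0.01328134] [ 0.03081518 -0.08673796  0.0052722 ]
LH [array([239.7, 296.9]), array([325.4, 192.4])]
HH [array([279.5, 326.8]), array([277.4, 193. ])]
HL [array([251.6, 341.8]), array([277.9, 178.1])]
```

Inside the walls with no contact. Continue down to the seat.

```bash
python3 -m pendant '[[2,0,0,0,0,0,255],[0,0,0,0,0,0,255]]';python3 -m pendant '[[1.5,0,0.1,0,0,0,255],[0,0,0,0,0,0,255]]'
```

```text
time: 14.58
eef_pos: [0.5304, -0.199, -0.0231]
orientation: [0.69, -0.02, 0.723, 0.019]
force: [0.5, 0.7, -0.3]
finger_gap: 0.0582
time: 14.82
eef_pos: [0.5305, -0.1991, -0.0245]
orientation: [0.69, -0.02, 0.723, 0.019]
force: [-0.1, 0.2, -1.0]
finger_gap: 0.0583
```

```bash
python3 -m pendant '[[1,0,0,0,0,0,255],[0,0,0,0,0,0,255]]';python3 -m pendant '[[1,0,0.1,0,0,0,255],[0,0,0,0,0,0,255]]';python3 -m pendant '[[1,0,0.1,0,0,0,255],[0,0,0,0,0,0,255]]'
```

```text
time: 15.08
eef_pos: [0.5306, -0.1991, -0.025]
orientation: [0.69, -0.02, 0.723, 0.019]
force: [-2.1, 1.6, 5.5]
finger_gap: 0.0585
time: 15.32
eef_pos: [0.5308, -0.1992, -0.0251]
orientation: [0.69, -0.02, 0.723, 0.019]
force: [-4.2, 1.5, 14.1]
finger_gap: 0.0586
time: 15.58
eef_pos: [0.5309, -0.1992, -0.0252]
orientation: [0.69, -0.02, 0.723, 0.02]
force: [-10.0, 4.0, 26.5]
finger_gap: 0.0582
```

Contact at TCP z = -25 mm, as predicted for the seat. Ease off, release, rise.

```bash
python3 -m pendant '[[-2,0,0,0,0,0,255],[0,0,0,0,0,0,0],[0,0,0,0,0,0,0],[0,0,0,0,0,0,0],[0,0,0,0,0,0,0]]'; python3 -m pendant '[[-10,0,0,0,0,0,0],[-30,0,0,0,0,0,0],[-40,0,0,0,0,0,0],[-40,0,0,0,-0.047,0,0],[0,0,0,0,0,0,0]]'; python3 - <<'E'
from seg import *
a=vision.read_camera("scene");b=vision.read_camera("side");c=vision.read_camera("wrist")
pa=poly(a["img"],(205,285,80,60),.015);pb=poly(b["img"],(255,155,85,50),.015)
print(pa.round(2).tolist(),pb.round(2).tolist())
g=np.array([571.6,-196.3]);u=np.array([.9984,.057]);v=np.array([-.057,.9984])
for nm,i,j in(("LL",-60,-30),("LH",-60,30),("HH",60,30),("HL",60,-30)):
    w=np.r_[g+i*u+j*v,20]/1e3
    print(nm,[(lambda h:(h[:2]/h[2]).round(1))(P(k)@np.r_[w,1]) for k in(a,b)])
go(.432,-.429,.06,.006+np.pi/2)
cv2.imwrite("pics/w9.png",np.vstack([np.hstack([cv2.resize(a["img"][285:360,200:300],(400,300),interpolation=cv2.INTER_CUBIC),cv2.resize(b["img"][155:230,255:355],(400,300),interpolation=cv2.INTER_CUBIC)])]))
E
```

```text
time: 16.2
eef_pos: [0.5306, -0.199, -0.0256]
orientation: [0.69, -0.02, 0.723, 0.019]
force: [0.1, -0.3, 0.8]
finger_gap: 0.0854
time: 16.82
eef_pos: [0.5381, -0.1999, 0.0984]
orientation: [0.709, -0.02, 0.704, 0.019]
force: [0.6, 0.9, -0.8]
finger_gap: 0.0852
[[212.94, 312.69], [240.56, 299.19], [275.81, 326.81], [250.31, 340.06], [234.06, 332.19]] [[277.56, 179.19], [322.94, 178.56], [324.94, 193.69], [292.19, 194.94], [277.31, 191.81]]
LL [array([212.8, 312. ]), array([324.2, 179. ])]
LH [array([239.9, 298.9]), array([325.4, 193.8])]
HH [array([279.6, 328.8]), array([277.5, 194.4])]
HL [array([251.8, 343.9]), array([278. , 179.6])]
shift [  34.1 -224.4 -116.9] turn [ 0.0504 -0.0007 -0.0004]
axes(cols world) [[-0.001, -0.056, 0.998], [0.0, 0.998, 0.056], [-1.0, 0.0, -0.001]] pos [ 0.5361 -0.1984  0.0941] j7 2.06
```

```bash
python3 - <<'E'
from h import *
a=vision.read_camera("scene");b=vision.read_camera("side")
p=np.array([.5041,.2,-.0191]);u=np.array([.988,.154,0]);v=np.array([-.154,.988,0])
def ray(c,q,y):
    C=-c["R"].T@c["t"];d=c["R"].T@np.array([(q[0]-c["cx"])/c["fx"],(q[1]-c["cy"])/c["fy"],1])
    s=(y-(C-p)@v)/(d@v);X=C+s*d;return ((X-p)@u*1e3).round(1),(X[2]*1e3).round(1)
for y in(-.03,-.036,-.043):print("scene",y,ray(a,(340+157/5,180+331/5),y))
for y in(.03,.036,.043):print("side",y,ray(b,(290+192/5,260+355/5),y))
E
python3 -m pendant '[[0,-45,-23,0,0,0,0],[0,-45,-23,0,0,0,0],[0,-45,-23,0,0,0,0],[0,-45,-23,0,0,0,0],[0,-44,-24,-0.026,0,0,0]]'; python3 - <<'E'
from h import *;import pickle
bot.observe()
c=vision.read_camera("wrist");pickle.dump(c,open("w10.pkl","wb"))
go(.432,-.429,.06,.032+np.pi/2)
im=c["img"];
# stencil corners by white segmentation
k=cv2.resize(im,None,fx=4,fy=4,interpolation=cv2.INTER_CUBIC);m=(k.min(2)>150).astype(np.uint8);m[:, :]*=1
for q in cv2.findContours(m,0,2)[0]:
    A=cv2.contourArea(q)/16
    if A>2000:
        ap=cv2.approxPolyDP(cv2.convexHull(q),.02*cv2.arcLength(q,True),True)[:,0]/4.;print(A,ap.round(1).tolist())
        if len(ap)==4:
            w=plane(c,ap,.006)*1e3;print(w.round(1).tolist(),w.mean(0).round(1),np.linalg.norm(np.diff(w,axis=0),axis=1).round(1))
E
```

```text
scene -0.03 (np.float64(-1.1), np.float64(6.5))
scene -0.036 (np.float64(3.4), np.float64(10.9))
scene -0.043 (np.float64(8.7), np.float64(16.2))
side 0.03 (np.float64(0.8), np.float64(6.8))
side 0.036 (np.float64(2.0), np.float64(15.8))
side 0.043 (np.float64(3.4), np.float64(26.2))
time: 17.7
eef_pos: [0.4321, -0.4299, 0.0934]
orientation: [0.706, -0.029, 0.707, 0.03]
force: [0.8, 0.0, 0.4]
finger_gap: 0.0855
shift [33.9  7.5  6. ] turn [ 0.0453 -0.0036  0.0034]
axes(cols world) [[-0.003, -0.077, 0.997], [-0.004, 0.997, 0.077], [-1.0, -0.003, -0.004]] pos [ 0.4268 -0.4368  0.094 ] j7 2.59
12479.65625 [[279.5, 148.5], [369.2, 156.5], [354.2, 309.0], [279.5, 304.2]]
[[371.4, -464.3], [371.6, -400.8], [489.8, -398.8], [490.6, -458.2]] [ 430.8 -430.5] [ 63.6 118.2  59.4]
64533.5625 [[639.8, 0.0], [639.8, 51.5], [110.0, 362.8], [0.0, 228.5], [0.0, 0.0]]
```

```bash
python3 -m pendant '[[0,0,0,0.1,0,0,0]]'; python3 -c "
from station import bot;print(bot.observe()['joints'].round(3))"; python3 -m pendant '[[0,0,0,0.18,0,0,0],[0,0,0,0.18,0,0,0],[0,0,0,0.18,0,0,0],[0,0,0,0.18,0,0,0],[0,0,0,0.18,0,0,0]]';python3 -m pendant '[[0,0,0,0.18,0,0,0],[0,0,0,0.18,0,0,0],[0,0,0,0.18,0,0,0],[0,0,0,0.18,0,0,0],[0,0,0,0.18,0,0,0]]';python3 -m pendant '[[0,0,0,0.18,0,0,0],[0,0,0,0.18,0,0,0],[0,0,0,0.18,0,0,0],[0,0,0,0.18,0,0,0],[0,0,0,0.18,0,0,0]]'; python3 - <<'E'
from h import *
go(.4315,-.4297,.06,.032+np.pi/2);print(bot.observe()["joints"].round(2))
E
```

```text
time: 17.88
eef_pos: [0.4307, -0.4309, 0.0934]
orientation: [0.706, 0.008, 0.708, -0.009]
force: [1.4, 1.2, 0.2]
finger_gap: 0.0851
[ 0.153  0.396  0.702  1.729 -0.279  1.121  2.487]
time: 18.5
eef_pos: [0.4329, -0.4284, 0.0935]
orientation: [0.632, 0.315, 0.634, -0.315]
force: [0.3, -0.7, 0.1]
finger_gap: 0.0851
time: 19.12
eef_pos: [0.4328, -0.4284, 0.0935]
orientation: [-0.432, -0.559, -0.433, 0.559]
force: [0.0, -0.2, -0.9]
finger_gap: 0.0854
time: 19.75
eef_pos: [0.433, -0.4283, 0.0935]
orientation: [-0.146, -0.691, -0.147, 0.692]
force: [0.7, -0.1, 0.1]
finger_gap: 0.0857
shift [33.5  0.7  1.8] turn [0.386  0.0017 0.0009]
axes(cols world) [[-0.002, 0.406, -0.914], [0.0, -0.914, -0.406], [-1.0, -0.001, 0.002]] pos [ 0.433  -0.4283  0.0935] j7 0.11
[-0.19  0.69  1.29  1.74 -0.69  1.26  0.11]
```

```bash
python3 -m pendant '[[0,0,0,0.18,0,0,0],[0,0,0,0.18,0,0,0],[0,0,0,0.025,0,0,0],[0,0,0,0,0,0,0]]'; python3 - <<'E'
from h import *;import pickle
go(.4315,-.4297,.06,.032+np.pi/2);print(bot.observe()["joints"].round(2))
c=vision.read_camera("wrist");pickle.dump(c,open("w11.pkl","wb"));cv2.imwrite("pics/w11.png",c["img"]);im=c["img"]
k=cv2.resize(im,None,fx=4,fy=4,interpolation=cv2.INTER_CUBIC);m=(k.min(2)>150).astype(np.uint8)
for q in cv2.findContours(m,0,2)[0]:
    A=cv2.contourArea(q)/16
    if A>2000:
        ap=cv2.approxPolyDP(cv2.convexHull(q),.02*cv2.arcLength(q,True),True)[:,0]/4.;print(A,ap.round(1).tolist())
        if len(ap)==4:
            w=plane(c,ap,.006)*1e3;print(w.round(1).tolist(),w.mean(0).round(1),np.linalg.norm(np.diff(w,axis=0),axis=1).round(1))
E
```

```text
time: 20.25
eef_pos: [0.433, -0.4287, 0.094]
orientation: [-0.015, -0.707, -0.015, 0.707]
force: [-1.2, 0.3, -0.2]
finger_gap: 0.0853
shift [34.   0.9  1.5] turn [0.01   0.001  0.0002]
axes(cols world) [[-0.001, 0.042, -0.999], [0.0, -0.999, -0.042], [-1.0, -0.0, 0.001]] pos [ 0.433  -0.4287  0.094 ] j7 -0.23
[-0.21  0.73  1.33  1.74 -0.74  1.28 -0.23]
2072.875 [[522.2, 432.2], [548.5, 437.8], [572.8, 479.8], [505.5, 479.8]]
[[261.4, -612.1], [256.5, -636.6], [210.3, -669.0], [207.7, -606.8]] [ 234.  -631.1] [25.  56.5 62.3]
2071.28125 [[123.5, 432.2], [140.5, 479.8], [73.0, 479.8], [96.5, 438.5]]
[[246.8, -259.2], [193.8, -269.3], [191.2, -206.9], [239.0, -234.5]] [ 217.7 -242.5] [54.  62.4 55.2]
12401.375 [[282.5, 157.0], [366.2, 157.8], [360.2, 312.5], [285.5, 312.2]]
[[490.0, -397.0], [492.0, -456.3], [371.6, -460.5], [369.3, -400.8]] [ 430.8 -428.7] [ 59.4 120.5  59.7]
2000.0625 [[611.8, 85.8], [639.8, 103.0], [639.8, 177.0], [594.8, 213.8]]
[[546.2, -618.3], [536.2, -640.3], [486.8, -654.1], [458.8, -628.3]] [ 507.  -635.3] [24.1 51.3 38.1]
43582.78125 [[505.8, 0.0], [597.0, 0.0], [639.8, 389.0], [458.5, 303.2]]
[[593.4, -537.9], [595.9, -596.0], [310.1, -703.7], [382.9, -537.9]] [ 470.6 -593.9] [ 58.2 305.4 181.2]
```

Stencil centre from four sources agrees within 1.5 mm: (431,-429), yaw 0.033. Descend and grip across its middle.

```bash
python3 -m pendant '[[40,0.2,1.8,0.009,0,0,0],[40,0,0,0,0,0,0],[20,0,0,0,0,0,0],[10,0,0,0,0,0,0],[0,0,0,0,0,0,0]]';  python3 -m pendant '[[8,0,0,0,0,0,0],[0,0,0,0,0,0,255],[0,0,0,0,0,0,255],[0,0,0,0,0,0,255]]'
```

```text
time: 20.92
eef_pos: [0.4314, -0.4295, -0.0152]
orientation: [0.011, 0.707, 0.011, -0.707]
force: [-0.2, 0.2, 0.3]
finger_gap: 0.0856
time: 21.42
eef_pos: [0.4324, -0.4306, -0.0208]
orientation: [0.011, 0.708, 0.01, -0.706]
force: [-2.3, 6.2, 33.0]
finger_gap: 0.0325
```

Missed over the top (tips on the plate, 33 N). Open while rising, then go lower.

```bash
python3 -m pendant '[[-6,0,0,0,0,0,0],[0,0,0,0,0,0,0],[0,0,0,0,0,0,0],[0,0,0,0,0,0,0],[0,0,0,0,0,0,0]]';  python3 - <<'E'
from h import *
go(.4314,-.429,-.029,.033+np.pi/2)
c=vision.read_camera("wrist");im=c["img"]
k=cv2.resize(im,None,fx=4,fy=4,interpolation=cv2.INTER_CUBIC);m=(k.min(2)>150).astype(np.uint8)
for q in cv2.findContours(m,0,2)[0]:
    A=cv2.contourArea(q)/16
    if A>10000:
        ap=cv2.approxPolyDP(cv2.convexHull(q),.02*cv2.arcLength(q,True),True)[:,0]/4.
        w=plane(c,ap,.006)*1e3;print(A,w.round(1).tolist(),w.mean(0).round(1))
E
```

```text
time: 22.05
eef_pos: [0.4312, -0.4291, -0.0177]
orientation: [-0.01, -0.707, -0.011, 0.707]
force: [-0.1, -0.2, 0.2]
finger_gap: 0.0857
shift [11.3 -0.1 -0.2] turn [-0.0033  0.0003  0.0001]
axes(cols world) [[-0.0, 0.03, -1.0], [0.0, -1.0, -0.03], [-1.0, -0.0, 0.0]] pos [ 0.4312 -0.4291 -0.0177] j7 -0.17
10888.65625 [[429.4, -398.3], [420.7, -458.8], [380.6, -460.4], [379.0, -400.0]] [ 402.4 -429.4]
17351.40625 [[492.0, -456.5], [437.6, -457.9], [435.6, -398.1], [490.0, -396.4]] [ 463.8 -427.2]
17956.8125 [[551.8, -536.5], [388.6, -582.9], [400.4, -536.5]] [ 446.9 -551.9]
```

```bash
python3 -m pendant '[[6,-0.5,0,0,0,0,0],[5.5,0,0,0,0,0,0],[0,0,0,0,0,0,0],[0,0,0,0,0,0,70],[0,0,0,0,0,0,70]]';  python3 -m pendant '[[0,0,0,0,0,0,90],[0,0,0,0,0,0,90]]'
```

```text
time: 22.72
eef_pos: [0.4314, -0.4288, -0.0289]
orientation: [0.011, 0.707, 0.01, -0.707]
force: [-0.1, -0.3, -0.4]
finger_gap: 0.062
time: 22.98
eef_pos: [0.4315, -0.4289, -0.0282]
orientation: [0.011, 0.707, 0.01, -0.707]
force: [-1.3, 2.6, 7.5]
finger_gap: 0.0573
```

```bash
python3 -m pendant '[[0,0,0,0,0,0,255],[0,0,0,0,0,0,255],[0,0,0,0,0,0,255]]';  python3 -m pendant '[[-3,0,0,0,0,0,255],[-12,0,0,0,0,0,255],[-20,0,0,0,0,0,255],[-30,0,0,0,0,0,255],[-40,0,0,0,0,0,255]]'
```

```text
time: 23.35
eef_pos: [0.4314, -0.4289, -0.0282]
orientation: [0.011, 0.707, 0.01, -0.707]
force: [-0.5, 2.5, 7.2]
finger_gap: 0.0573
time: 23.98
eef_pos: [0.431, -0.4285, 0.0777]
orientation: [-0.01, -0.707, -0.01, 0.707]
force: [0.7, -0.8, -0.0]
finger_gap: 0.0572
```

```bash
python3 - <<'E'
from h import *
s=bot.observe();R=Rt();p=s["eef_pos"];print(p,s["force"],s["joints"].round(2))
c=vision.read_camera("wrist");im=c["img"];cv2.imwrite("pics/w12.png",im)
k=cv2.resize(im,None,fx=4,fy=4,interpolation=cv2.INTER_CUBIC);m=(k.min(2)>150).astype(np.uint8)
for q in cv2.findContours(m,0,2)[0]:
    A=cv2.contourArea(q)/16
    if A>6000:
        ap=cv2.approxPolyDP(cv2.convexHull(q),.02*cv2.arcLength(q,True),True)[:,0]/4.
        w=plane(c,ap,p[2]+.0342);print(A,ap.tolist(),[(R.T@(np.r_[x,p[2]+.0342]-p)*1e3).round(1).tolist() for x in w])
go(.572,-.196,.10,.057+np.pi/2)
E
```

```text
[ 0.43096202 -0.42850744  0.07768808] [ 0.70256763 -0.79192187 -0.03821233] [-0.2   0.74  1.31  1.76 -0.75  1.25 -0.23]
9375.6875 [[255.75, 327.75], [307.25, 319.25], [390.25, 336.25], [390.0, 397.0], [256.25, 396.75]] [[-34.2, -29.5, 8.4], [-34.2, -7.5, 4.4], [-34.2, 28.1, 12.5], [-34.2, 29.5, 43.2], [-34.2, -31.0, 43.0]]
18117.09375 [[402.5, 163.75], [392.25, 291.0], [253.5, 291.75], [242.5, 164.5]] [[-34.2, 29.0, -60.0], [-34.2, 27.8, -8.5], [-34.2, -29.6, -8.2], [-34.2, -31.1, -59.7]]
47321.84375 [[515.5, 0.0], [617.25, 0.0], [639.75, 421.0], [465.25, 334.25]] [[-34.3, 63.8, -113.8], [-34.3, 98.0, -113.8], [-34.2, 145.6, 56.3], [-34.2, 60.2, 11.5]]
shift [ -17.3 -231.  -146.7] turn [-0.0282 -0.0036 -0.0046]
axes(cols world) [[0.004, 0.029, -1.0], [-0.004, -1.0, -0.029], [-1.0, 0.005, -0.004]] pos [ 0.4321 -0.4312  0.0832] j7 -0.23
```

View pics/w12.png

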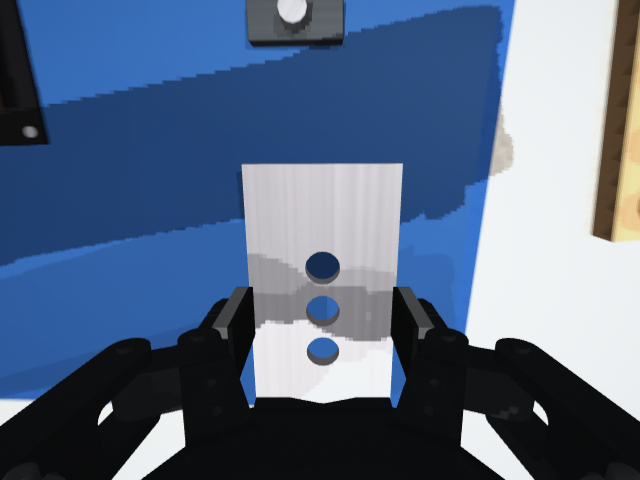

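Viewed 15. Three-hole stencil held level at its middle, end at tool z -60 mm (rows 163); weight_a at (292,8). Carrying over to the nest.

```bash
python3 -m pendant '[[-2,-30,-19,0,0,0,255],[-2,-40,-25,0,0,0,255],[-2,-40,-25,0,0,0,255],[-2,-40,-25,0,0,0,255],[0,-40,-25,-0.014,0,0,255]]'; python3 -m pendant '[[0,-41,-27,-0.014,0,0,255],[0,0,0,0,0,0,255],[0,0,0,0,0,0,255]]'; python3 - <<'E'
from h import *
go(.572,-.1963,.012,.057+np.pi/2);print(bot.observe()["joints"].round(2))
E
```

```text
time: 24.65
eef_pos: [0.5455, -0.234, 0.0854]
orientation: [0.016, 0.707, 0.015, -0.706]
force: [-0.0, 0.2, -0.8]
finger_gap: 0.0571
time: 25.02
eef_pos: [0.5696, -0.1936, 0.0848]
orientation: [0.021, 0.707, 0.02, -0.707]
force: [-0.7, -0.2, -0.4]
finger_gap: 0.057
shift [72.8  2.7 -2.3] turn [ 0.0005 -0.0004 -0.0007]
axes(cols world) [[0.0, 0.058, -0.998], [-0.001, -0.998, -0.058], [-1.0, 0.001, -0.0]] pos [ 0.5696 -0.1936  0.0848] j7 -0.66
[-0.67  0.72  1.33  1.77 -0.74  1.26 -0.66]
```

```bash
python3 -m pendant '[[25,2.7,-2.3,0,0,0,255],[25,0,0,0,0,0,255],[20,0,0,0,0,0,255],[0,0,0,0,0,0,255],[0,0,0,0,0,0,255]]'; cat > st.py <<'E'
from h import *
def corners(img,roi,th=120,eps=.015):
    x,y,w,h=roi;k=8;im=cv2.resize(img[y:y+h,x:x+w],None,fx=k,fy=k,interpolation=cv2.INTER_CUBIC)
    m=(im.min(2)>th).astype(np.uint8);q=max(cv2.findContours(m,0,2)[0],key=cv2.contourArea)
    p=cv2.approxPolyDP(cv2.convexHull(q),eps*cv2.arcLength(q,True),True)[:,0];return ((p+.5)/k-.5+(x,y)).round(1).tolist()
def pred(a,b,z,g=(571.9,-196.3)):
    u=np.array([.9984,.057]);v=np.array([-.057,.9984])
    for nm,i,j in(("LL",-60,-30),("LH",-60,30),("HH",60,30),("HL",60,-30)):
        w=np.r_[np.array(g)+i*u+j*v,z]/1e3;print(nm,[(lambda h:(h[:2]/h[2]).round(1).tolist())(P(k)@np.r_[w,1]) for k in(a,b)])
E
python3 - <<'E'
from st import *
a=vision.read_camera("scene");b=vision.read_camera("side");s=bot.observe();print(s["eef_pos"],s["force"])
for th in(90,125):print(corners(a["img"],(205,275,90,72),th),corners(b["img"],(262,150,75,48),th))
pred(a,b,s["eef_pos"][2]*1e3+34.2)
cv2.imwrite("pics/t13.png",np.hstack([cv2.resize(a["img"][280:360,200:300],(400,320),interpolation=cv2.INTER_CUBIC),cv2.resize(b["img"][150:230,255:355],(400,320),interpolation=cv2.INTER_CUBIC)]))
E
```

```text
time: 25.65
eef_pos: [0.5723, -0.1963, 0.0145]
orientation: [0.02, 0.707, 0.02, -0.707]
force: [-0.1, -0.2, -0.9]
finger_gap: 0.0573
[ 0.57268879 -0.19609283  0.01482441] [-0.33405364  0.49907451 -1.33029166]
[[234.3, 290.7], [239.9, 286.4], [278.8, 317.7], [251.1, 332.4], [233.8, 318.6]] [[324.3, 169.2], [324.8, 184.9], [305.3, 185.3], [306.1, 169.2]]
[[278.1, 315.7], [251.9, 330.1], [235.9, 317.7], [245.9, 311.8], [265.9, 307.1]] [[294.1, 170.4], [292.9, 180.2], [290.7, 183.9], [277.4, 183.9], [277.6, 170.7]]
LL [[211.3, 299.2], [324.4, 170.0]]
LH [[238.8, 286.3], [325.5, 184.8]]
HH [[279.0, 315.7], [276.9, 185.4]]
HL [[250.8, 330.6], [277.4, 170.6]]
```

Corners are within ~0.8 px of ideal in both views. Lower onto the blank.

```bash
python3 -m pendant '[[8,0,0,0,0,0,255],[6,0,0,0,0,0,255],[4,0,0,0,0,0,255],[0,0,0,0,0,0,255]]'; python3 -m pendant '[[2.5,0,0,0,0,0,255],[0,0,0,0,0,0,255]]';  python3 -m pendant '[[1,0,0,0,0,0,255],[0,0,0,0,0,0,255]]'
```

```text
time: 26.25
eef_pos: [0.572, -0.1956, -0.0044]
orientation: [-0.02, -0.707, -0.02, 0.707]
force: [-0.7, 0.5, -1.4]
finger_gap: 0.0575
time: 26.5
eef_pos: [0.5722, -0.1956, -0.0066]
orientation: [-0.02, -0.707, -0.02, 0.707]
force: [0.1, 0.2, -1.0]
finger_gap: 0.0573
time: 26.75
eef_pos: [0.5722, -0.1956, -0.0075]
orientation: [0.02, 0.707, 0.02, -0.707]
force: [0.0, 0.4, -2.0]
finger_gap: 0.0572
```

```bash
python3 -m pendant '[[1,0,0,0,0,0,255],[0,0,0,0,0,0,255]]';  python3 -m pendant '[[1,0,0,0,0,0,255],[0,0,0,0,0,0,255]]'
```

```text
time: 27.0
eef_pos: [0.5723, -0.1957, -0.0081]
orientation: [0.02, 0.707, 0.02, -0.707]
force: [-1.2, 1.1, 3.9]
finger_gap: 0.0569
time: 27.25
eef_pos: [0.5724, -0.1957, -0.0083]
orientation: [0.02, 0.707, 0.021, -0.707]
force: [-6.5, 4.4, 16.9]
finger_gap: 0.0569
```

Contact exactly where predicted. Release and rise.

```bash
python3 -m pendant '[[-1.3,0,0,0,0,0,255],[0,0,0,0,0,0,0],[0,0,0,0,0,0,0],[0,0,0,0,0,0,0],[0,0,0,0,0,0,0]]'; python3 -m pendant '[[-10,0,0,0,0,0,0],[-30,0,0,0,0,0,0],[-40,0,0,0,0,0,0],[-40,0,0,0,0,0,0],[0,0,0,0,0,0,0]]'; python3 - <<'E'
from st import *
a=vision.read_camera("scene");b=vision.read_camera("side");c=vision.read_camera("wrist");s=bot.observe();print(s["eef_pos"],s["force"])
for th in(90,125):print(corners(a["img"],(205,285,90,72),th),corners(b["img"],(262,150,75,48),th))
pred(a,b,26)
u=np.array([.9984,.057]);v=np.array([-.057,.9984])
q=plane(c,corners(c["img"],(220,100,200,300),120),.026)*1e3-(571.9,-196.3)
print("wrist, nest frame",np.c_[q@u,q@v].round(1).tolist())
cv2.imwrite("pics/w14.png",c["img"])
go(.567,-.407,.07,.057)
E
```

```text
time: 27.88
eef_pos: [0.5722, -0.1956, -0.0083]
orientation: [-0.02, -0.707, -0.02, 0.707]
force: [0.1, -0.0, 0.3]
finger_gap: 0.0854
time: 28.5
eef_pos: [0.5737, -0.1968, 0.1153]
orientation: [0.021, 0.709, 0.02, -0.705]
force: [0.2, 0.4, -0.5]
finger_gap: 0.0856
[ 0.57196804 -0.19526213  0.11132479] [-0.12482899 -0.19876507 -0.58481938]
[[212.9, 308.8], [240.4, 295.6], [278.2, 324.8], [250.4, 339.6]] [[324.3, 177.1], [323.9, 192.9], [276.9, 190.6], [278.2, 177.2]]
[[277.4, 324.7], [250.6, 338.9], [232.6, 323.6], [258.7, 310.7]] [[300.8, 177.7], [300.7, 190.9], [277.7, 190.6], [278.2, 177.9]]
LL [[212.5, 309.4], [324.2, 177.2]]
LH [[239.7, 296.4], [325.3, 192.0]]
HH [[279.5, 326.2], [277.3, 192.6]]
HL [[251.7, 341.3], [277.8, 177.7]]
wrist, nest frame [[60.4, -28.0], [-59.3, -28.9], [-60.2, 31.1], [60.3, 31.9]]
shift [ 41.2 211.1  17.2] turn [-1.57e+00 -2.00e-04  8.00e-04]
axes(cols world) [[-0.0, 0.058, -0.998], [0.001, -0.998, -0.058], [-1.0, -0.001, 0.0]] pos [ 0.572  -0.1953  0.1113] j7 -0.69
```

Stencil seated squarely (wrist: ±60 × ±30 mm at z = 26). Now weight_a.

```bash
python3 -m pendant '[[0,40,3,0,0,0,0],[5,45,3,0,0,0,0],[5,45,3,0,0,0,0],[5,45,4,0,0,0,0],[5,36,4,0,0,0,0]]'; python3 -m pendant '[[0,0,0,0,0,0,0],[0,0,0,0,0,0,0]]'; cat > wt.py <<'E'
from h import *;import sys
c=vision.read_camera("wrist");im=c["img"];cv2.imwrite("pics/wt_%s.png"%sys.argv[1],im)
hsv=cv2.cvtColor(im,cv2.COLOR_BGR2HSV);m=((hsv[...,1]<70)).astype(np.uint8);m[395:]=0;m[:, :225]=0;m[:,420:]=0
m=cv2.morphologyEx(m,cv2.MORPH_OPEN,np.ones((3,3)))
n,l,st,ce=cv2.connectedComponentsWithStats(m)
for i in range(1,n):
    if st[i,4]>300:
        q=max(cv2.findContours((l==i).astype(np.uint8),0,2)[0],key=cv2.contourArea)
        bx=cv2.boxPoints(cv2.minAreaRect(q));w=plane(c,bx,.014)*1e3
        print("blob",st[i].tolist(),bx.round(0).tolist(),"world z14",w.round(1).tolist(),w.mean(0).round(1))
        for th in(120,150):
            k=((l==i)&(im.min(2)>th)).astype(np.uint8);M=cv2.moments(k,True)
            if M["m00"]>20:e=(M["m10"]/M["m00"],M["m01"]/M["m00"]);print(" knob",th,M["m00"],np.round(e,1),(plane(c,[e],.034)*1e3).round(1))
s=bot.observe();print(s["eef_pos"],s["joints"].round(2))
E
python3 wt.py a
```

```text
time: 29.28
eef_pos: [0.5663, -0.4088, 0.0901]
orientation: [-0.02, -0.706, -0.02, 0.707]
force: [0.5, 0.6, 0.6]
finger_gap: 0.0856
time: 29.52
eef_pos: [0.5671, -0.4067, 0.0906]
orientation: [-0.02, -0.706, -0.021, 0.707]
force: [-0.5, 0.2, -0.5]
finger_gap: 0.0855
blob [287, 223, 77, 37, 2505] [[287.0, 223.0], [363.0, 223.0], [363.0, 259.0], [287.0, 259.0]] world z14 [[578.6, -379.6], [581.7, -433.7], [554.9, -436.0], [551.6, -380.5]] [ 566.7 -407.5]
 knob 120 366.0 [325.4 248.9] [[ 566.9 -407.6]]
 knob 150 236.0 [326.  251.7] [[ 565.  -408.1]]
[ 0.56770261 -0.40605601  0.09089009] [-0.16  0.8   1.16  1.5  -0.75  1.33 -0.44]
```

weight_a: knob at (567,-407.5), bar already parallel to the nest's y. Grip the knob.

```bash
python3 -m pendant '[[40,1.4,0.5,0,0,0,0],[30,0,0,0,0,0,0],[15,0,0,0,0,0,0],[12,0,0,0,0,0,0],[0,0,0,0,0,0,0]]'; python3 -m pendant '[[1,0,0,0,0,0,255],[0,0,0,0,0,0,255],[0,0,0,0,0,0,255],[0,0,0,0,0,0,255],[0,0,0,0,0,0,255]]'
```

```text
time: 30.2
eef_pos: [0.5671, -0.4083, -0.0054]
orientation: [-0.021, -0.707, -0.021, 0.707]
force: [-0.4, -0.8, 0.2]
finger_gap: 0.0853
time: 30.82
eef_pos: [0.5672, -0.4089, -0.0057]
orientation: [0.021, 0.707, 0.02, -0.707]
force: [-1.1, 1.3, 3.2]
finger_gap: 0.013
```

```bash
python3 -m pendant '[[-3,0,0,0,0,0,255],[-12,0,0,0,0,0,255],[-25,0,0,0,0,0,255],[-35,0,0,0,0,0,255],[-35,0,0,0,0,0,255]]'; python3 -m pendant '[[0,0,0,0,0,0,255],[0,0,0,0,0,0,255]]'; python3 - <<'E'
from h import *
s=bot.observe();R=Rt();p=s["eef_pos"];print(p,s["force"],s["finger_gap"])
c=vision.read_camera("wrist");im=c["img"];cv2.imwrite("pics/w15.png",im)
hsv=cv2.cvtColor(im,cv2.COLOR_BGR2HSV);m=(hsv[...,1]<90).astype(np.uint8);m=cv2.morphologyEx(m,cv2.MORPH_OPEN,np.ones((3,3)))
# row profile of grey extents near centre
for r in range(210,300,6):
    x=np.where(m[r,150:500])[0]+150;print(r,(x.min(),x.max(),len(x)) if len(x) else None,end="; ")
u=np.array([.9984,.057]);v=np.array([-.057,.9984]);n=np.array([571.9,-196.2])
for sx in(47,-47):print(sx,n+sx*u)
go(.6188,-.1935,.09,.057+np.pi/2)
E
```

```text
time: 31.45
eef_pos: [0.567, -0.409, 0.1067]
orientation: [0.021, 0.707, 0.02, -0.707]
force: [0.9, -0.3, -1.7]
finger_gap: 0.0134
time: 31.7
eef_pos: [0.5671, -0.4086, 0.1043]
orientation: [0.02, 0.707, 0.02, -0.707]
force: [0.0, -0.2, -2.2]
finger_gap: 0.0129
[ 0.56707528 -0.4085558   0.1042648 ] [ 0.0328881  -0.19929397 -2.20101236] 0.012884372017367664
210 (np.int64(494), np.int64(499), 6); 216 (np.int64(492), np.int64(499), 8); 222 (np.int64(491), np.int64(499), 9); 228 (np.int64(490), np.int64(499), 10); 234 (np.int64(489), np.int64(499), 11); 240 (np.int64(488), np.int64(499), 12); 246 (np.int64(487), np.int64(499), 13); 252 (np.int64(486), np.int64(499), 14); 258 (np.int64(485), np.int64(499), 15); 264 (np.int64(483), np.int64(499), 17); 270 (np.int64(263), np.int64(499), 137); 276 (np.int64(261), np.int64(499), 143); 282 (np.int64(262), np.int64(499), 142); 288 (np.int64(262), np.int64(499), 143); 294 (np.int64(262), np.int64(499), 144); 47 [ 618.8248 -193.521 ]
-47 [ 524.9752 -198.879 ]
shift [  13.6 -211.4  -64.3] turn [0.0009 0.0003 0.0007]
axes(cols world) [[-0.0, 0.058, -0.998], [0.001, -0.998, -0.058], [-1.0, -0.001, 0.0]] pos [ 0.5669 -0.4083  0.1035] j7 -0.44
```

```bash
python3 -m pendant '[[0,-35,-10,0,0,0,255],[0,-36,-11,0,0,0,255],[0,-36,-11,0,0,0,255],[0,-36,-11,0,0,0,255],[0,-36,-11,0,0,0,255]]'; python3 -m pendant '[[8,-32,-10,0,0,0,255],[0,0,0,0,0,0,255],[0,0,0,0,0,0,255]]'; python3 - <<'E'
from h import *
c=vision.read_camera("wrist")
im=cv2.imread("pics/w15.png");R=Rt();p=bot.observe()["eef_pos"];C=R.T@(-c["R"].T@c["t"]-p);D=R.T@c["R"].T
g=lambda col,row,x:(lambda d:(C+(x/1e3-C[0])/d[0]*d)*1e3)(D@np.array([(col-c["cx"])/c["fx"],(row-c["cy"])/c["fy"],1])).round(1)
hsv=cv2.cvtColor(im,cv2.COLOR_BGR2HSV)
for col in(275,325,385):
    print(col,[(r,int(hsv[r,col,1]),int(hsv[r,col,2])) for r in range(262,300,3)])
for r in(272,284,292,300):
    x=[k for k in range(230,420) if hsv[r,k,1]<90];print(r,x[0],[x[i] for i in range(1,len(x)) if x[i]-x[i-1]>1][:4],[x[i-1] for i in range(1,len(x)) if x[i]-x[i-1]>1][:4],x[-1])
print(g(325,267,-5.7),g(262,268,-5.7),g(398,268,-5.7),g(262,284,-19.7))
go(.6188,-.1935,.0203,.057+np.pi/2)
E
```

```text
time: 32.38
eef_pos: [0.6103, -0.2252, 0.1028]
orientation: [-0.02, -0.706, -0.021, 0.707]
force: [0.4, -0.1, -2.1]
finger_gap: 0.0132
time: 32.75
eef_pos: [0.6181, -0.1946, 0.0953]
orientation: [-0.02, -0.706, -0.02, 0.707]
force: [1.1, -0.0, -2.5]
finger_gap: 0.0132
275 [(262, 177, 170), (265, 29, 26), (268, 20, 26), (271, 31, 25), (274, 34, 45), (277, 23, 45), (280, 23, 45), (283, 33, 46), (286, 23, 44), (289, 28, 46), (292, 33, 39), (295, 28, 36), (298, 45, 17)]
325 [(262, 177, 154), (265, 20, 26), (268, 29, 26), (271, 38, 27), (274, 29, 44), (277, 33, 39), (280, 26, 39), (283, 27, 38), (286, 9, 59), (289, 9, 58), (292, 13, 59), (295, 13, 60), (298, 17, 61)]
385 [(262, 178, 178), (265, 177, 179), (268, 177, 179), (271, 175, 179), (274, 176, 177), (277, 175, 150), (280, 176, 177), (283, 176, 177), (286, 177, 177), (289, 178, 178), (292, 178, 178), (295, 178, 179), (298, 177, 179)]
272 262 [] [] 382
284 262 [] [] 383
292 262 [] [] 383
300 262 [] [] 382
[-5.7 -0.5 -9.2] [ -5.7 -31.4  -8.7] [-5.7 35.3 -8.7] [-19.7 -29.2  -5.9]
shift [75.3 -1.8 -0.9] turn [-0.0005  0.0008 -0.0005]
axes(cols world) [[-0.001, 0.056, -0.998], [-0.001, -0.998, -0.056], [-1.0, 0.001, 0.001]] pos [ 0.618  -0.1954  0.0956] j7 -0.73
```

Weight hangs centred and level in the grip. Lower it at the closed end.

```bash
python3 -m pendant '[[30,-1.7,-0.9,0,0,0,255],[25,0,0,0,0,0,255],[12,0,0,0,0,0,255],[4,0,0,0,0,0,255],[0,0,0,0,0,0,255]]'; python3 -m pendant '[[2,0,0,0,0,0,255],[0,0,0,0,0,0,255]]'; python3 -m pendant '[[1,0,0,0,0,0,255],[0,0,0,0,0,0,255]]'
```

```text
time: 33.42
eef_pos: [0.6197, -0.193, 0.0251]
orientation: [0.02, 0.707, 0.02, -0.707]
force: [-0.2, 0.2, -1.0]
finger_gap: 0.013
time: 33.67
eef_pos: [0.6198, -0.1925, 0.0231]
orientation: [0.02, 0.707, 0.02, -0.707]
force: [0.9, -0.3, -1.7]
finger_gap: 0.0135
time: 33.92
eef_pos: [0.6195, -0.1925, 0.0218]
orientation: [0.02, 0.707, 0.02, -0.707]
force: [-0.4, 0.1, -2.4]
finger_gap: 0.0131
```

```bash
python3 -m pendant '[[0.5,1,0.7,0,0,0,255],[0.5,0,0,0,0,0,255],[0,0,0,0,0,0,255]]'; python3 -m pendant '[[0.8,0,0,0,0,0,255],[0,0,0,0,0,0,255]]'; python3 -m pendant '[[0.7,0,0,0,0,0,255],[0,0,0,0,0,0,255]]'
```

```text
time: 34.3
eef_pos: [0.6188, -0.1937, 0.0207]
orientation: [-0.02, -0.707, -0.02, 0.707]
force: [0.2, 0.0, -1.7]
finger_gap: 0.0134
time: 34.55
eef_pos: [0.6189, -0.1937, 0.0202]
orientation: [0.02, 0.707, 0.02, -0.707]
force: [-0.7, 0.1, 1.5]
finger_gap: 0.0131
time: 34.8
eef_pos: [0.6191, -0.1937, 0.0202]
orientation: [0.02, 0.707, 0.021, -0.707]
force: [-3.4, 2.2, 9.2]
finger_gap: 0.0128
```

Seated at the expected height. Release, rise, and go to weight_b.

```bash
python3 -m pendant '[[-0.8,0,0,0,0,0,255],[0,0,0,0,0,0,0],[0,0,0,0,0,0,0],[0,0,0,0,0,0,0],[0,0,0,0,0,0,0]]'; python3 -m pendant '[[-10,0,0,0,0,0,0],[-30,0,0,0,0,0,0],[-40,0,0,0,0,0,0],[-40,0,0,0,0,0,0],[0,0,0,0,0,0,0]]'; python3 -m pendant '[[0,-40,2,0,0,0,0],[0,-50,2,0,0,0,0],[0,-50,2,0,0,0,0],[0,-50,2,0,0,0,0],[0,-50,2,0,0,0,0]]';python3 -m pendant '[[0,-50,1,0,0,0,0],[0,-50,1,0,0,0,0],[0,-50,1,0,0,0,0],[0,-50,1,0,0,0,0],[0,-50,1,0,0,0,0]]';python3 -m pendant '[[0,-50,1,0,0,0,0],[0,-47,2,0,0,0,0],[0,0,0,0,0,0,0],[0,0,0,0,0,0,0]]'; python3 - <<'E'
from st import *
s=bot.observe();print(s["joints"].round(2));a=vision.read_camera("scene");b=vision.read_camera("side")
cv2.imwrite("pics/f1.png",np.hstack([cv2.resize(a["img"][285:360,200:300],(400,300),interpolation=cv2.INTER_CUBIC),cv2.resize(b["img"][155:230,255:355],(400,300),interpolation=cv2.INTER_CUBIC)]))
go(.568,.391,.1,.057+np.pi/2)
E
```

```text
time: 35.42
eef_pos: [0.6189, -0.1937, 0.02]
orientation: [-0.02, -0.707, -0.02, 0.707]
force: [0.5, -0.0, -0.2]
finger_gap: 0.0839
time: 36.05
eef_pos: [0.6203, -0.1949, 0.1439]
orientation: [0.021, 0.709, 0.02, -0.705]
force: [-0.1, -0.7, 0.1]
finger_gap: 0.0852
time: 36.67
eef_pos: [0.5944, 0.0471, 0.1397]
orientation: [-0.02, -0.707, -0.021, 0.707]
force: [0.6, 0.8, 1.6]
finger_gap: 0.0857
time: 37.3
eef_pos: [0.575, 0.2964, 0.1396]
orientation: [-0.02, -0.707, -0.02, 0.707]
force: [0.9, -0.3, 0.1]
finger_gap: 0.0854
time: 37.8
eef_pos: [0.567, 0.3904, 0.1396]
orientation: [-0.021, -0.707, -0.02, 0.707]
force: [0.4, -0.6, 0.5]
finger_gap: 0.0858
[-1.43  0.79  1.26  1.48 -0.75  1.42 -1.66]
shift [40.1 -1.4 -0.6] turn [-0.0017  0.0001 -0.0003]
axes(cols world) [[-0.0, 0.055, -0.998], [-0.0, -0.998, -0.055], [-1.0, 0.0, 0.0]] pos [0.5674 0.3896 0.1401] j7 -1.66
```

```bash
python3 wt.py b; python3 - <<'E'
from h import *
im=cv2.imread("pics/wt_b.png");hsv=cv2.cvtColor(im,cv2.COLOR_BGR2HSV)
m=((hsv[...,1]<90)).astype(np.uint8)
sub=m[200:320:4,270:380:3];v=im[200:320:4,270:380:3].max(2)
for r in range(sub.shape[0]):print(200+4*r,"".join((" " if not sub[r,k] else ("#" if v[r,k]>120 else ("+" if v[r,k]>60 else "."))) for k in range(sub.shape[1])))
E
```

```text
blob [290, 194, 62, 60, 1675] [[287.0, 212.0], [306.0, 193.0], [353.0, 236.0], [335.0, 256.0]] world z14 [[577.1, 420.9], [594.8, 406.0], [559.4, 363.6], [540.6, 378.3]] [568.  392.2]
 knob 120 291.0 [320.5 230.8] [[567.5 392.1]]
 knob 150 273.0 [320.6 230.9] [[567.5 392. ]]
blob [225, 268, 109, 126, 6018] [[222.0, 292.0], [280.0, 263.0], [335.0, 372.0], [277.0, 401.0]] world z14 [[501.4, 477.2], [531.6, 426.0], [423.6, 370.8], [387.8, 425.5]] [461.1 424.9]
 knob 120 5800.0 [278.5 330. ] [[477.3 423.7]]
 knob 150 5681.0 [278.4 330.3] [[477.  423.8]]
[0.56748235 0.38969168 0.14020168] [-1.43  0.79  1.26  1.48 -0.75  1.42 -1.66]
200           .+++.                      
204          +++++++.                    
208         +++++++++.                   
212        ++++++++++++                  
216         ++++++++++++.                
220          ++++++++++...               
224            +++.#####.++.             
228             ++######++++.            
232               #######+++++.          
236                #####+++++++.         
240                 ###++++++++          
244                   ++++++++           
248                     +++++            
252                      ++              
256                                      
260                                      
264                                      
268    #+                                
272 #####                                
276 ######                               
280 ######+                              
284 #######                              
288 ########                             
292 ########+                            
296 #########                            
300 ##########                           
304 ##########+                          
308 ###  ######                          
312       ######                         
316       ######+
```

```bash
python3 -m pendant '[[0,0,0,-0.17,0,0,130],[0,0,0,-0.17,0,0,130],[0,0,0,-0.17,0,0,130],[0,0,0,-0.17,0,0,130],[0,0,0,-0.133,0,0,130]]';python3 -m pendant '[[0,0,0,0,0,0,130],[0,0,0,0,0,0,130]]'; python3 - <<'E'
from h import *
a=vision.read_camera("scene");b=vision.read_camera("side")
print("red, blue knob",(tri(a,[(468,240),(504,222)],b,[(245,370),(236,440)])*1e3).round(0).tolist())
go(.5678,.392,-.0057,2.44);print(bot.observe()["joints"].round(2))
E
sed -i 's/:225\]=0;m\[:,420:\]=0/:270]=0;m[:,380:]=0/' wt.py; python3 wt.py b2
```

```text
time: 38.58
eef_pos: [0.5674, 0.3901, 0.1403]
orientation: [0.299, 0.641, 0.299, -0.641]
force: [0.6, 0.8, 0.6]
finger_gap: 0.042
time: 38.83
eef_pos: [0.5672, 0.3908, 0.1401]
orientation: [-0.297, -0.642, -0.297, 0.642]
force: [-0.2, -0.6, 0.8]
finger_gap: 0.0415
red, blue knob [[647.0, 329.0, 27.0], [646.0, 454.0, 29.0]]
shift [ 1.457e+02 -1.000e-01 -1.200e+00] turn [-0.0008  0.0002 -0.0001]
axes(cols world) [[-0.0, 0.763, -0.646], [-0.0, -0.646, -0.763], [-1.0, 0.0, 0.0]] pos [0.5671 0.3911 0.14  ] j7 -0.94
[-1.37  0.68  1.09  1.48 -0.61  1.35 -0.94]
blob [310, 191, 26, 65, 1622] [[310.0, 191.0], [335.0, 191.0], [335.0, 255.0], [310.0, 255.0]] world z14 [[578.4, 420.9], [594.3, 407.4], [558.5, 364.4], [541.8, 378.5]] [568.3 392.8]
 knob 120 263.0 [322.6 230.7] [[567.5 391.8]]
blob [372, 285, 8, 66, 436] [[372.0, 285.0], [379.0, 285.0], [379.0, 350.0], [372.0, 350.0]] world z14 [[565.8, 321.2], [570.6, 317.2], [530.1, 265.0], [525.1, 269.3]] [547.9 293.2]
[0.56704992 0.39115773 0.13992771] [-1.37  0.68  1.09  1.48 -0.61  1.35 -0.94]
```

```bash
python3 -m pendant '[[40,0,-1,0,0,0,130],[40,0,0,0,0,0,130],[35,0,0,0,0,0,130],[20,0,0,0,0,0,130],[10,0,0,0,0,0,130]]'; python3 -m pendant '[[0.5,0,0,0,0,0,130],[0,0,0,0,0,0,255],[0,0,0,0,0,0,255],[0,0,0,0,0,0,255],[0,0,0,0,0,0,255]]'
```

```text
time: 39.6
eef_pos: [0.5676, 0.3919, -0.0057]
orientation: [-0.298, -0.641, -0.298, 0.641]
force: [0.5, -0.0, 0.8]
finger_gap: 0.0419
time: 40.22
eef_pos: [0.5685, 0.3925, -0.004]
orientation: [0.298, 0.642, 0.298, -0.64]
force: [-1.3, -0.6, 5.2]
finger_gap: 0.0134
```

```bash
python3 -m pendant '[[-3,0,0,0,0,0,255],[-12,0,0,0,0,0,255],[-35,0,0,0,0,0,255],[-45,0,0,0,0,0,255],[-45,0,0,0,0,0,255]]';python3 -m pendant '[[0,0,0,-0.16,0,0,255],[0,0,0,-0.16,0,0,255],[0,0,0,-0.16,0,0,255],[0,0,0,-0.16,0,0,255],[0,0,0,-0.119,0,0,255]]'; python3 -m pendant '[[0,0,0,0,0,0,255],[0,0,0,0,0,0,255]]'; python3 - <<'E'
from h import *
go(.525,-.1989,.13,.057);print(bot.observe()["joints"].round(2),bot.observe()["force"])
E
```

```text
time: 40.85
eef_pos: [0.5676, 0.3919, 0.1365]
orientation: [0.298, 0.641, 0.298, -0.641]
force: [0.4, -0.4, -2.1]
finger_gap: 0.0129
time: 41.48
eef_pos: [0.5678, 0.3918, 0.1353]
orientation: [0.516, 0.484, 0.515, -0.484]
force: [-0.1, 0.1, -1.7]
finger_gap: 0.0132
time: 41.72
eef_pos: [0.5677, 0.392, 0.1349]
orientation: [0.514, 0.486, 0.514, -0.486]
force: [0.5, -0.6, -1.0]
finger_gap: 0.0131
shift [  4.8 -75.8 587.6] turn [-0.0009 -0.0001 -0.0001]
axes(cols world) [[0.0, 0.998, 0.056], [0.0, 0.056, -0.998], [-1.0, 0.0, -0.0]] pos [0.5677 0.392  0.1349] j7 -0.26
[-1.29  0.61  0.92  1.48 -0.49  1.3  -0.26] [ 0.4758386  -0.60685072 -0.9842448 ]
```

```bash
python3 -m pendant '[[0,-5,40,0,0,0,255],[0,-6,48,0,0,0,255],[0,-6,50,0,0,0,255],[0,-6,50,0,0,0,255],[0,-7,50,0,0,0,255]]';python3 -m pendant '[[0,-7,50,0,0,0,255],[0,-7,50,0,0,0,255],[0,-7,50,0,0,0,255],[0,-6,50,0,0,0,255],[0,-6,50,0,0,0,255]]'; python3 -m pendant '[[0,-6,50,0,0,0,255],[0,-6.8,49.6,0,0,0,255],[0,0,0,0,0,0,255],[0,0,0,0,0,0,255]]'; python3 - <<'E'
from h import *
go(.525,-.1989,.030,.057);print(bot.observe()["joints"].round(2),bot.observe()["force"])
c=vision.read_camera("wrist");R=Rt();p=bot.observe()["eef_pos"];C=R.T@(-c["R"].T@c["t"]-p);D=R.T@c["R"].T;im=c["img"];cv2.imwrite("pics/w20.png",im)
g=lambda col,row,x:(lambda d:(C+(x/1e3-C[0])/d[0]*d)*1e3)(D@np.array([(col-c["cx"])/c["fx"],(row-c["cy"])/c["fy"],1])).round(1)
hsv=cv2.cvtColor(im,cv2.COLOR_BGR2HSV)
for r in range(200,300,5):
    x=[k for k in range(260,390) if hsv[r,k,1]<90];print(r,(x[0],x[-1],len(x)) if x else None,end=" ")
E
```

```text
time: 42.35
eef_pos: [0.5516, 0.1511, 0.1347]
orientation: [0.514, 0.486, 0.514, -0.486]
force: [-0.0, -0.5, -0.8]
finger_gap: 0.0128
time: 42.98
eef_pos: [0.5333, -0.1002, 0.1349]
orientation: [0.514, 0.486, 0.514, -0.485]
force: [0.8, -0.5, -0.8]
finger_gap: 0.0129
time: 43.48
eef_pos: [0.5266, -0.1987, 0.1346]
orientation: [0.514, 0.486, 0.514, -0.485]
force: [0.1, 1.6, -1.3]
finger_gap: 0.0128
shift [ 1.046e+02 -1.600e+00  1.000e-01] turn [ 0.     -0.0003  0.0001]
axes(cols world) [[-0.0, 0.998, 0.057], [0.0, 0.057, -0.998], [-1.0, -0.0, -0.0]] pos [ 0.5266 -0.1987  0.1346] j7 0.65
[-0.63  0.35  1.11  1.81 -0.34  1.19  0.65] [ 0.14235296  1.6109109  -1.30192341]
200 (280, 389, 110) 205 (281, 389, 109) 210 (281, 389, 109) 215 (281, 389, 109) 220 (281, 389, 109) 225 (281, 389, 81) 230 (281, 389, 77) 235 (282, 389, 93) 240 (282, 389, 108) 245 (282, 389, 108) 250 (282, 389, 108) 255 (282, 389, 108) 260 (282, 389, 108) 265 (283, 389, 107) 270 (283, 389, 107) 275 (299, 345, 47) 280 (299, 345, 47) 285 (291, 354, 64) 290 (290, 355, 66) 295 (278, 367, 90)
```

```bash
python3 -m pendant '[[40,-1.6,0,0,0,0,255],[35,0,0,0,0,0,255],[20,0,0,0,0,0,255],[10,0,0,0,0,0,255],[0,0,0,0,0,0,255]]'; python3 -m pendant '[[3,0,0,0,0,0,255],[0,0,0,0,0,0,255]]'; python3 - <<'E'
from h import *
go(.525,-.1989,.0225,.057);print(bot.observe()["force"])
E
```

```text
time: 44.15
eef_pos: [0.5253, -0.1988, 0.0297]
orientation: [0.515, 0.485, 0.515, -0.485]
force: [0.4, 0.3, -1.1]
finger_gap: 0.0127
time: 44.4
eef_pos: [0.5254, -0.1991, 0.0271]
orientation: [0.515, 0.485, 0.514, -0.485]
force: [0.1, -0.2, -1.7]
finger_gap: 0.013
shift [ 4.6 -0.4 -0.2] turn [ 0.002   0.0001 -0.0009]
axes(cols world) [[0.001, 0.998, 0.059], [-0.0, 0.059, -0.998], [-1.0, 0.001, 0.0]] pos [ 0.5254 -0.1991  0.0271] j7 0.76
[ 0.07737587 -0.24844083 -1.67749671]
```

```bash
python3 -m pendant '[[3,0,0,0,0,0,255],[1,0,0,0,0,0,255],[0,0,0,0,0,0,255]]'; python3 -m pendant '[[1,0,0,0,0,0,255],[0,0,0,0,0,0,255]]';  python3 -m pendant '[[1,0,0,0,0,0,255],[0,0,0,0,0,0,255]]'
```

```text
time: 44.78
eef_pos: [0.525, -0.199, 0.0225]
orientation: [0.514, 0.485, 0.515, -0.485]
force: [0.1, -0.4, -1.1]
finger_gap: 0.0133
time: 45.02
eef_pos: [0.5251, -0.1991, 0.0219]
orientation: [0.515, 0.485, 0.515, -0.485]
force: [-1.8, 1.1, 4.3]
finger_gap: 0.013
time: 45.28
eef_pos: [0.5252, -0.1991, 0.0218]
orientation: [0.514, 0.485, 0.515, -0.485]
force: [-6.5, 4.3, 17.5]
finger_gap: 0.0132
```

```bash
python3 -m pendant '[[-1.5,0,0,0,0,0,255],[0,0,0,0,0,0,110],[0,0,0,0,0,0,110],[0,0,0,0,0,0,110],[0,0,0,0,0,0,110]]'; python3 -m pendant '[[-10,0,0,0,0,0,110],[-30,0,0,0,0,0,110],[-45,0,0,0,0,0,110],[-45,0,0,0,0,0,110],[-20,0,0,0,0,0,110]]'; python3 -m pendant '[[0,30,-40,0,0,0,110],[0,10,-40,0,0,0,0],[0,0,0,0,0,0,0],[0,0,0,0,0,0,0]]'; python3 - <<'E'
from h import *
a=vision.read_camera("scene")["img"];b=vision.read_camera("side")["img"];c=vision.read_camera("wrist");import pickle;pickle.dump(c,open("wf.pkl","wb"))
k=lambda im,x,y,w,h:cv2.resize(im[y:y+h,x:x+w],(400,300),interpolation=cv2.INTER_CUBIC)
print(bot.observe()["eef_pos"])
cv2.imwrite("pics/fin.png",np.vstack([np.hstack([k(a,200,280,100,75),k(b,255,150,100,75)]),np.hstack([k(c["img"],160,40,400,300),k(a,350,190,120,90)])]))
E
```

```text
time: 45.9
eef_pos: [0.525, -0.1991, 0.022]
orientation: [0.515, 0.485, 0.515, -0.485]
force: [-0.8, -0.8, 0.0]
finger_gap: 0.0485
time: 46.52
eef_pos: [0.5259, -0.1997, 0.1749]
orientation: [0.515, 0.486, 0.514, -0.484]
force: [0.4, 0.3, -0.8]
finger_gap: 0.0485
time: 47.02
eef_pos: [0.5598, -0.1173, 0.1719]
orientation: [0.514, 0.485, 0.515, -0.485]
force: [0.3, -0.8, -0.1]
finger_gap: 0.0855
[ 0.55977845 -0.11815208  0.17211915]
```

View pics/fin.png

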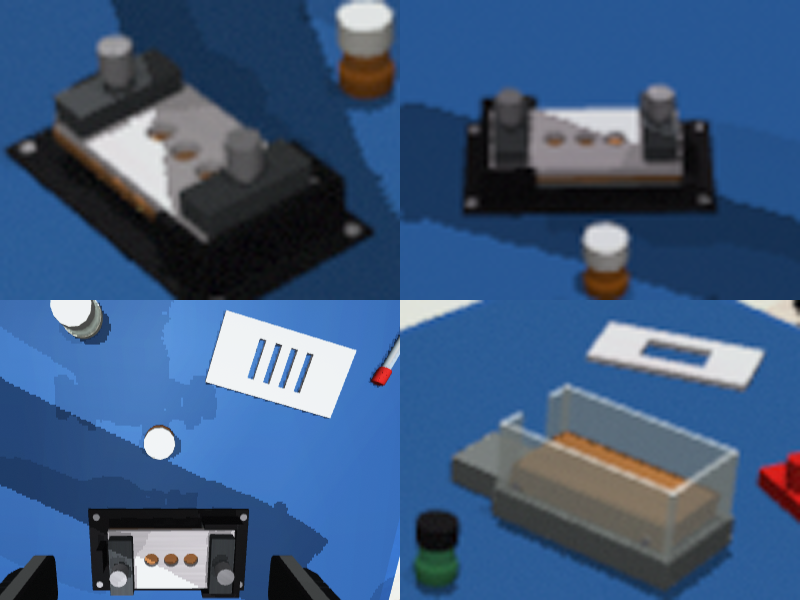

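Viewed 16. All the pieces are in place: blank and stencil lie flat, a bar stands straight across each end clear of the three holes, three blanks remain in the magazine, and the other stencils lie untouched. Handing in.

```bash
python3 -c "
from station import bot;print(bot.finish_job());print(bot.observe()['time'])"
```

```text
the job is handed in; nothing more can be done
None
the job is handed in; nothing more can be done
```

The nest is ready and the job is handed in: bottom blank on the seat, three-hole stencil on it, and one steel weight across each end. The last clock reading was 47 s of the 118 s allowed.

**Last checks:**
- **Contact heights:** the stencil and both weights touched down within about 0.2 mm of the predicted height. The blank's contact height fitted too, but the fingertips may have reached the foot plate at about the same moment.
- **Seating:** after release, the blank's visible corners matched a plate lying flat on the seat to about 1 px. The wrist camera gave the stencil as about 120 × 60 mm and square.
- **Final picture:** both bars lie straight across the ends, clear of the three holes. Three blanks remain in the magazine and the other two stencils have not moved. The gripper was clear of everything.

**What failed or disagreed:**
- **Fingertip position:** the tips stand about 26 mm behind the reported TCP when shut, not 8 mm ahead of it. My first grip on the blank therefore closed in empty air. My first grip on the stencil came down on top of it with 33 N on the wrist, but did not move it.
- **First lowering of the blank:** it touched the nest's end wall and tipped in the grip. I lifted it, corrected about 3 mm and the tilt, and laid it again.
- **Pressing the blank down:** the wrist force reached 26 N as it seated.
- **Sideways fit:** the wrist camera showed the stencil 1.5 mm off centre, while the two fixed cameras showed it centred. Either is within the 3 mm play.

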